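Stamp the key fobs on the pedal press and box them

TASK

Stamp the wooden key fobs on the stall one at a time, from the longest to the shortest (the round one counts as shortest): lay each flat in the middle of the press's rubber pad, lengthwise along the pad, and push the pedal right down to its stop for a moment so that the die comes down on it. Lay the stamped fobs flat in the stock box, side by side on the floor of its compartment, and finish with the pedal up and the box's sliding cover fully closed over them. Work the press's head only by its pedal and leave the roll of tape and the tin where they are.

Things in the scene. Friction and masses are not known exactly. Their poses are not given: they have to be found in the camera images.
- fob_long: the longest wooden key fob, 12 mm thick, lying flat; origin at the centre of its underside, z up, 72 x 30 mm with a brass eyelet at one end; x along its length. May be absent.
- fob_mid: the middle wooden key fob, 12 mm thick, lying flat; origin at the centre of its underside, z up, 58 x 30 mm with a brass eyelet at one end; x along its length. May be absent.
- fob_short: the short wooden key fob, 12 mm thick, lying flat; origin at the centre of its underside, z up, 44 x 30 mm with a brass eyelet at one end; x along its length. May be absent.
- fob_round: the round wooden key fob, 12 mm thick, lying flat; origin at the centre of its underside, z up, a disc 34 mm across with a brass eyelet. Counts as the shortest. May be absent.
- press_bed (a point): centre of the press's flat green bed, on its top, 16 mm above the table; fixed. x points from the pedal to the press's back, z up. Bed: 75 mm to the front and either side, 155 mm to the back. A flush black rubber pad, 40 (x) by 84 mm (y), marks where a fob lies, its length along y. The uprights of the die head stand 107 to 143 mm behind, 45 mm high.
- die (a point): centre of the underside of the steel die plate (44 x 86 mm) on the press's hinged head. With the pedal up the head stands open, upright and leaning back, about 170 mm high, 105 mm or more behind the pad's centre; with the pedal at its stop the die lies level, centred over the pad, 14 mm above it.
- press_head: the hinged head that carries the die, origin on its hinge axis, 125 mm behind the bed's centre and 42 mm above the table. Driven by the pedal; not to be pushed by the robot.
- pedal (a joint): angle of the press's spring pedal: 0 = up, 0.35 rad = down at its stop. It takes 5 to 11 N on the tread and springs back when let go.
- pedal_tread (a point): centre of the top of the pedal's black ribbed tread (56 mm along x by 60 mm), 160 mm in front of the bed's centre, moving with the pedal: 62 mm above the table when up, 34 mm when down. The pedal's level hinge lies 85 mm behind this point, 24 mm above the table, the free end is towards the robot; press straight down here.
- box_floor (a point): centre of the floor of the stock box's open compartment, 6 mm above the table; fixed. x is the way the cover opens, z up. The compartment is 130 mm (x) by 220 mm (y) inside; walls 6 mm thick rise 22 mm above its floor. The box's +x half is closed: a deck 28 mm above the table on which the open cover lies.
- cover (a joint): slide of the box's flat dark wooden cover: 0 = fully closed over the compartment, 0.136 m = fully open (slid along the box's +x). It stays where it is left.
- cover_grip (a point): centre of the top of the cover's upright aluminium handle bar: 12 mm thick along the box's x, 70 mm long along its y, 26 mm high on the cover's top; this point is 60 mm above the table and moves with the cover. The cover measures 142 x 230 x 5 mm, the bar stands on its middle.
- tape: bystander: roll of clear tape, 60 mm across, 18 mm high, origin at the centre of its underside
- tin: bystander: small round metal tin, 42 mm across, 22 mm high, origin at the centre of its underside
Things that resemble listed ones, but are neither listed nor needed, are in the scene too. What is shaped like the fob_long but blue is not meant. Leave any purple look-alike of the fob_short alone.

How it is judged:
By the outcome, as a careful person would: the job done as asked, in the order asked, and still so for the second after the job is handed in, with the robot touching nothing.
Of fob_long, fob_mid, fob_short, fob_round only 2 to 3 are there at a start; the rules pass over those that are not, and their reading is None.
At some moment in a run one of fob_long, fob_mid, fob_short, fob_round may be knocked a few centimetres aside while the robot is not near it.
Once in a run the grip may slacken for a moment while it holds something.
It also fails if it takes over 210 s, if anything falls off the work surface, if the arm or the gripper's body presses on something with over 40 N, if the wrist force passes 120 N, or if a joint passes its speed limit or range.

ROBOT

A 7-joint arm with a two-finger parallel gripper is mounted at the origin on the work surface. World frame = base frame: x ahead of the robot, y to its left, z up, the work surface at z = 0. Lengths are in m, angles in rad, forces in N, time in s.
With the tool pointing down it reaches from about 0.425 to 0.925 m from the base axis. Payload 6.8 kg.
Tool frame: the origin (TCP) lies midway between the tips of the shut fingers; the grasp point (between the pads) lies 19 mm behind it; z points along the fingers, y is the direction in which the jaws open and shut (so a half turn about z gives the same grasp; the last joint's range is limited). The gripper opens to 85 mm and grips with 20 to 120 N. Pads are 22 mm wide; open, the fingers measure 114 mm over their backs; the gripper's body (76 mm by 85 mm) begins 54 mm behind the grasp point. The pads swing forward as they close: fully open they stand 13 mm farther back than shut.
Start: joints at [1.09, 0.477, 0.022, 1.555, -0.011, 1.109, -0.083], TCP at [0.246, -0.629, 0.231] pointing down, gripper open.
Joint ranges: [-2.96, 2.96], [-0.34, 2.1], [-1.41, 1.46], [0.24, 2.44], [-1.37, 4.51], [0.17, 1.92], [-2.96, 2.96]. Speed limits (rad/s): [2.39, 2.39, 3.14, 3.14, 3.14, 3.14, 3.14].

INTERFACE

Orientations are given as a rotation vector (axis times angle).
In Python, from bench import r, imaging gives the robot as it stands.
- The arm moves only by the tool jog_arm, never from a script. Its argument "rows" is a list of rows, each an object with "delta_rot": the turn, a rotation vector about the tool's x, y, z in degrees, a list of three; "xyz": the shift along the tool's x, y, z in cm, a list of three; "fingers": the closure, from 0 (fully open) to 1 (shut). A call has exactly 5 rows; each row is the pose to reach, as a shift and turn from the pose measured when the call began, along the tool's axes at that moment; what a row does not reach only later rows make up. A row lasts 1/12 s, in which the tool goes at most 41.7 mm and 7.16 degrees, less where a joint would pass 70% of its speed; a pose out of reach is approached as far as the arm can. A call with a gripper value outside its range is refused whole. The fingers move at their own pace and stop on an object; "grip_force" is the grip in N (left out, the last holds). Time passes only in rows, so rows that repeat a pose let the fingers close, or fill a call up. It gives the time, the measured TCP pose, the force and the opening at its end, in the units of the state.
- r.get_obs(): the state, without advancing time (a new reading comes with each control period).
- imaging.grab_frame(name): name is "scene" or "side" or "wrist"; returns the picture (420x560x3 uint8, blue, green, red); there is no depth.
- imaging.camera_info(name): a dict with "camera_matrix" (3x3 intrinsics, pixels), "xyz" and "attitude" of the camera in the world. Camera axes: x right, y down, z forward; pixel columns grow to the right and rows downward; lengths in m; the calibration is good to about 2 mm. The wrist camera is an equidistant fisheye: a pixel r from the principal point sees the ray r / f radians off the axis. A picture is of the moment at which its call begins: read the wrist's pose just before it. camera_info takes no time and is no camera call; for the wrist camera it gives the pose at the moment of the call.
- r.hand_in(): hands the job in, once; it reports no verdict.
Trained networks look in the newest picture that a camera, given by its name, has taken for a name from the list of things; names that differ only in an ending like _2 or _b are one class to them, and where a whole thing is asked for, a point or a joint stands for the part that bears it (a point fixed in the world has none). Each returns a list of dicts, best first, with "conf" (0 to 1); they miss things now and then, are a little off and sometimes report something else, mostly with a low value. They report only what shows in the picture. A call takes as long as a camera call. They do not tell look-alikes from the thing itself.
- imaging.find_in(camera, query): "position" ([column, row] in pixels, amid what is visible of it).
- imaging.cut_out(camera, query): "region" (420x560 bool, what is visible of it) and "position" ([column, row] in pixels, amid what is visible of it).
- imaging.tip_of(camera, query): "position" ([column, row] in pixels: a listed point, or the origin of a listed thing).
The state is a dict: "clock": time; "joints": joint angles; "qvel": joint speeds; "tau": joint torques, N m; "tcp_pos": TCP position; "orientation": TCP orientation; "contact_force": force on the tool from outside, world axes, zero at the start; "moment": the same for the moment, N m; "grip_width": finger opening in m.
Only numpy, scipy, OpenCV 4.12 (cv2) and the standard library are available. Lean on these libraries where they do the work, as an engineer would, in place of code of your own. Each camera call takes 0.05 s, during which the arm holds its last target.

## Working session

There is one attempt and no reset: what is moved stays moved. The work goes in short steps, Python scripts to look and compute and a tool call to move; the robot and the scene stay as the last step left them, time stands still between calls to the robot, and variables do not carry over. Pictures are saved under pics/ and viewed, and the job is handed in when it is done.

Besides the shell and the picture viewer there is one more tool, called after "Call:" as name(argument=value, ...), one argument or row to a line, values as JSON. jog_arm: Moves the arm, as the interface text tells. Its arguments: {"type":"object","properties":{"rows":{"type":"array","items":{"type":"object","properties":{"delta_rot":{"type":"array","items":{"type":"number"}},"xyz":{"type":"array","items":{"type":"number"}},"fingers":{"type":"number"}}}},"grip_force":{"type":"number"}},"required":["rows"]}

```bash
ls; mkdir -p pics; python3 - <<'E'
from bench import r, imaging
import cv2
print(r.get_obs())
for n in ["scene","side","wrist"]:
    print(n, imaging.camera_info(n))
    im=imaging.grab_frame(n); cv2.imwrite(f"pics/{n}0.png",im)
E
```

```text
pics
{'clock': 0.0, 'joints': array([ 1.08987862,  0.47782925,  0.02234445,  1.55648593, -0.01151542,
        1.10928467, -0.0831288 ]), 'qvel': array([-0.00092107,  0.00035078,  0.00041308,  0.00098816,  0.00131282,
        0.00026019,  0.00130646]), 'tau': array([ 1.18971661e-04, -5.96450758e+01,  1.60800118e+00, -2.81193888e+01,
        1.24398016e-02,  9.30284295e-03, -5.68976930e-05]), 'tcp_pos': array([ 0.24562715, -0.62806963,  0.2302917 ]), 'orientation': array([-3.08538680e+00, -5.81869309e-01,  7.45314827e-04]), 'contact_force': array([-0.02970571,  0.18596659, -0.22405555]), 'moment': array([-0.02222267,  0.05691581,  0.03328996]), 'grip_width': 0.08552422651575171}
scene {'camera_matrix': array([[501.77475253,   0.        , 283.09997295],
       [  0.        , 501.77475253, 207.64884141],
       [  0.        ,   0.        ,   1.        ]]), 'xyz': array([ 0.99404173, -0.63389843,  0.76252002]), 'attitude': array([-2.15755634, -0.7180854 ,  0.31466099])}
side {'camera_matrix': array([[401.86007998,   0.        , 280.07201469],
       [  0.        , 401.86007998, 208.15283008],
       [  0.        ,   0.        ,   1.        ]]), 'xyz': array([ 0.30366652, -0.49686543,  0.79182542]), 'attitude': array([-2.40167322,  0.56168077, -0.18975726])}
wrist {'camera_matrix': array([[325.1922621 ,   0.        , 274.904783  ],
       [  0.        , 325.1922621 , 213.86062978],
       [  0.        ,   0.        ,   1.        ]]), 'xyz': array([ 0.309727  , -0.60357501,  0.37350919]), 'attitude': array([ 2.39872764, -1.64071297, -0.2260214 ])}
```

View pics/scene0.png

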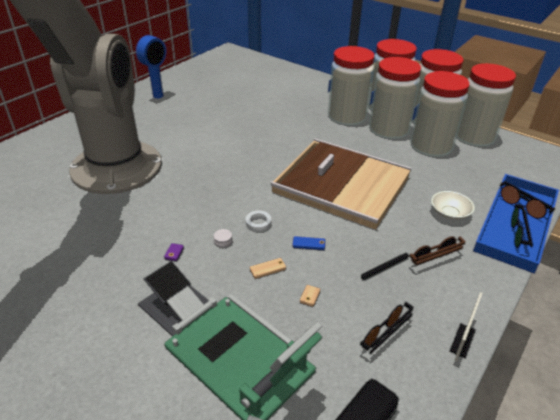

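View pics/side0.png

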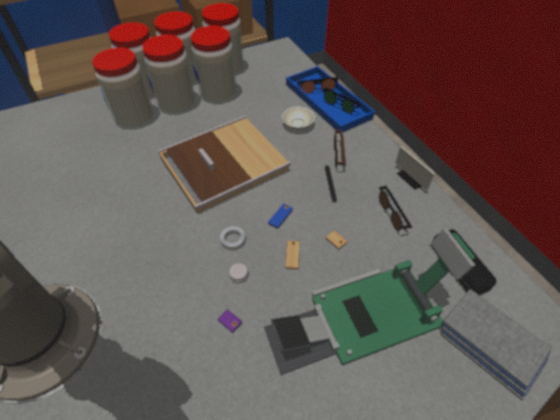

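View pics/wrist0.png

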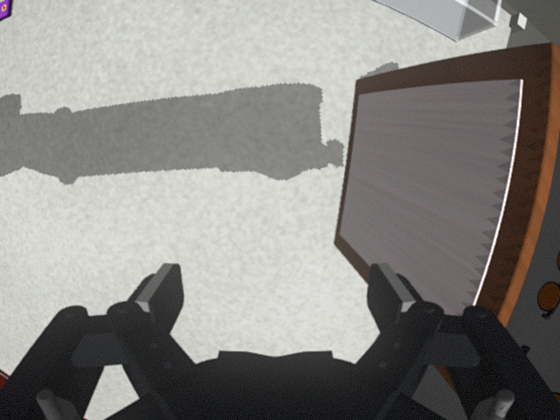

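The scene shows two wooden fobs, at scene (268,268) and (310,295). There are blue and purple decoys, the press bottom centre at (240,350), and the box with its dark cover open at (340,180). Next I measure.

```bash
cat > h.py <<'E'
from bench import r, imaging
import numpy as np, cv2
from scipy.spatial.transform import Rotation as R
def ray(n,uv,info=None):
    i=info or imaging.camera_info(n); K=i["camera_matrix"]
    d=np.array([(uv[0]-K[0,2])/K[0,0],(uv[1]-K[1,2])/K[1,1],1.])
    if n=="wrist":
        rr=np.hypot(d[0],d[1]); 
        d=np.array([np.sin(rr)*d[0]/rr,np.sin(rr)*d[1]/rr,np.cos(rr)]) if rr>1e-9 else np.array([0,0,1.])
    return i["xyz"], R.from_rotvec(i["attitude"]).apply(d/np.linalg.norm(d))
def at(n,uv,z,info=None):
    o,d=ray(n,uv,info); return o+d*(z-o[2])/d[2]
def tri(obs):
    A=np.zeros((3,3));b=np.zeros(3);L=[]
    for n,uv in obs:
        o,d=ray(n,uv);P=np.eye(3)-np.outer(d,d);A+=P;b+=P@o;L.append((o,d))
    x=np.linalg.solve(A,b)
    return x,[np.linalg.norm((np.eye(3)-np.outer(d,d))@(x-o)) for o,d in L]
def proj(n,p,info=None):
    i=info or imaging.camera_info(n);K=i["camera_matrix"]
    q=R.from_rotvec(i["attitude"]).inv().apply(np.array(p)-i["xyz"])
    if n=="wrist":
        rr=np.hypot(q[0],q[1]);t=np.arctan2(rr,q[2]);q=np.array([q[0]/rr*t,q[1]/rr*t,1])
        return K[:2,:2]@q[:2]+K[:2,2]
    return (K@(q/q[2]))[:2]
def rect(n,region,z):
    c=max(cv2.findContours(region.astype(np.uint8),cv2.RETR_EXTERNAL,cv2.CHAIN_APPROX_NONE)[0],key=cv2.contourArea)[:,0]
    P=np.array([at(n,u,z)[:2] for u in c])
    (cx,cy),(w,h),a=cv2.minAreaRect((P*1000).astype(np.float32))
    if w<h: w,h,a=h,w,a+90
    return np.round([cx,cy,w,h,a],1)
E
python3 - <<'E'
from h import *
for n in ["scene","side"]:
    imaging.grab_frame(n)
    for q in ["fob_long","fob_mid","fob_short","fob_round"]:
        for d in imaging.cut_out(n,q)[:4]:
            if d["conf"]>.2: print(n,q,round(d["conf"],2),np.round(d["position"]),rect(n,d["region"],.008))
    for q in ["press_bed","pedal_tread","box_floor","cover_grip","tape","tin","die"]:
        for d in imaging.tip_of(n,q)[:2]:
            z={"press_bed":.016,"pedal_tread":.062,"box_floor":.006,"cover_grip":.06}.get(q,0)
            print(n,q,round(d["conf"],2),np.round(d["position"],1),np.round(at(n,d["position"],z),4))
print(r.get_obs()["clock"])
E
```

```text
scene fob_long 0.91 [312. 242.] [575.3  57.8  71.6  39.4  31. ]
scene fob_long 0.88 [268. 267.] [549.1 -56.6  74.8  38.2  59.6]
scene fob_short 0.58 [173. 252.] [ 361.7 -140.7   49.9   32.3  114.6]
scene fob_short 0.53 [310. 298.] [661.  -65.8  49.5  31.  105.4]
scene fob_short 0.33 [175. 290.] [ 446.9 -217.1  164.9   74.6  166.8]
scene fob_round 0.4 [178. 294.] [ 448.1 -217.5  162.5   74.6  166.9]
scene press_bed 0.66 [222.7 341.8] [ 0.6017 -0.2547  0.016 ]
scene pedal_tread 0.56 [168.7 276.3] [ 0.4473 -0.229   0.062 ]
scene box_floor 0.65 [319.8 172.6] [0.4472 0.2991 0.006 ]
scene box_floor 0.51 [328.9 160.6] [0.436  0.3615 0.006 ]
scene cover_grip 0.74 [324.9 159.2] [0.4644 0.2896 0.06  ]
scene cover_grip 0.18 [308.6 299. ] [ 0.6872 -0.1139  0.06  ]
scene tape 0.6 [259.  221.6] [0.4388 0.0538 0.    ]
scene tin 0.85 [224.8 240.3] [ 0.4182 -0.0423  0.    ]
scene tin 0.47 [294.4 340.4] [ 0.6949 -0.1659  0.    ]
scene die 0.61 [290.6 343.8] [ 0.6937 -0.176  -0.    ]
side fob_long 0.9 [295. 255.] [544.8 -58.   73.1  25.8  63.2]
side fob_long 0.53 [280. 216.] [570.2  57.3  74.4  32.1  30.9]
side fob_short 0.67 [339. 238.] [658.  -64.5  46.4  31.4 104.3]
side fob_short 0.62 [232. 320.] [ 357.6 -141.7   46.7   32.4  113.4]
side press_bed 0.75 [358.4 314.2] [ 0.5975 -0.249   0.016 ]
side pedal_tread 0.56 [291.2 331.8] [ 0.4482 -0.2374  0.062 ]
side box_floor 0.71 [201.1 169.6] [0.4475 0.3009 0.006 ]
side box_floor 0.26 [293.6 254.9] [ 0.5477 -0.0573  0.006 ]
side cover_grip 0.85 [203.  154.2] [0.4609 0.2982 0.06  ]
side cover_grip 0.21 [199.8 173. ] [0.4307 0.236  0.06  ]
side tape 0.77 [235.9 242.2] [0.443 0.039 0.   ]
side tin 0.86 [239.2 275. ] [ 0.416  -0.0468  0.    ]
side die 0.69 [445.6 253.3] [ 0.8674 -0.2071  0.    ]
1.35
```

```bash
python3 - <<'E'
from h import *
im=cv2.imread("pics/scene0.png"); 
a=cv2.resize(im[130:330,130:430],None,fx=2.66,fy=2.66,interpolation=cv2.INTER_CUBIC)
cv2.imwrite("pics/z1.png",a)
im=cv2.imread("pics/side0.png"); 
a=cv2.resize(im[110:260,140:360],None,fx=3.6,fy=3.6,interpolation=cv2.INTER_CUBIC)
cv2.imwrite("pics/z2.png",a)
a=cv2.resize(im[210:390,250:510],None,fx=3,fy=3,interpolation=cv2.INTER_CUBIC)
cv2.imwrite("pics/z3.png",a)
E
```

```text
(no output)
```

View pics/z1.png

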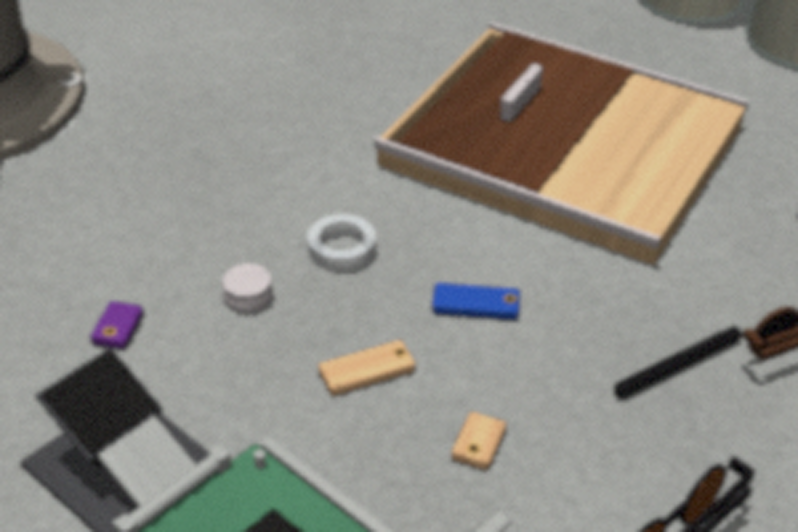

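View pics/z2.png

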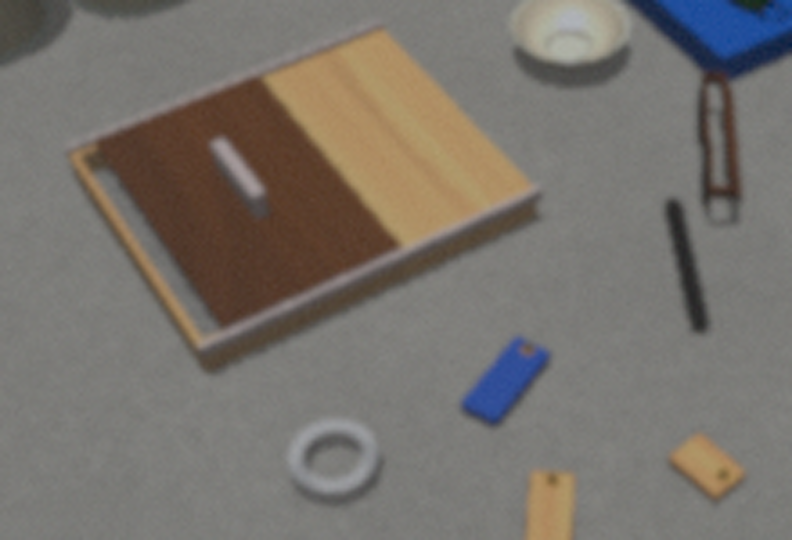

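View pics/z3.png

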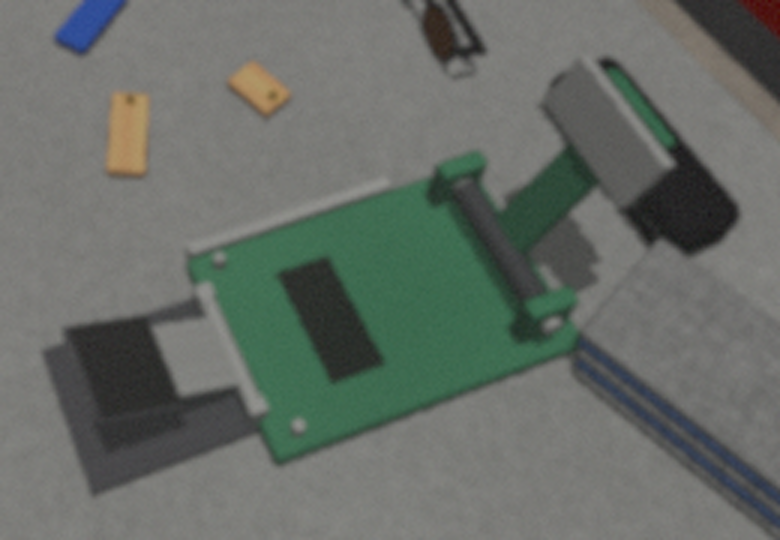

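```bash
python3 - <<'E'
from h import *
for n in ["scene","side"]:
    im=cv2.imread(f"pics/{n}0.png")
    c=proj(n,[.6,-.252,.016])
    g=im.max(2)
    m=(g<60).astype(np.uint8)
    k,l=cv2.connectedComponents(m)
    reg=l==l[int(c[1]),int(c[0])]
    print(n,c,l[int(c[1]),int(c[0])],reg.sum(),rect(n,reg,.016))
Z1=[(380,142),(490,28),(745,103),(658,240)]
Z2=[(207,346),(70,152),(380,25),(540,188)]
P1=np.array([at("scene",(u/2.66+130,v/2.66+130),.028) for u,v in Z1])
P2=np.array([at("side",(u/3.6+140,v/3.6+110),.028) for u,v in Z2])
print(np.round(P1,4),np.round(P2,4),sep="\n")
for P in (P1,P2):
    print([round(np.linalg.norm(P[i]-P[(i+1)%4]),4) for i in range(4)], P.mean(0))
E
```

```text
scene [222.99129057 340.30587195] 443 807 [ 599.8 -253.    81.2   37.2   83.4]
side [360.23295928 314.92296924] 43 650 [ 598.2 -252.4   80.    35.8   83.7]
[[0.3968 0.1621 0.028 ]
 [0.3665 0.3921 0.028 ]
 [0.6383 0.4302 0.028 ]
 [0.6681 0.1954 0.028 ]]
[[0.3939 0.1622 0.028 ]
 [0.3621 0.3949 0.028 ]
 [0.6368 0.4303 0.028 ]
 [0.6682 0.1973 0.028 ]]
[np.float64(0.232), np.float64(0.2745), np.float64(0.2368), np.float64(0.2733)] [0.51738869 0.29496054 0.028     ]
[np.float64(0.2349), np.float64(0.277), np.float64(0.2352), np.float64(0.2765)] [0.51522897 0.2961676  0.028     ]
```

```bash
cat >> h.py <<'E'
def delta(p,jaw):
    o=r.get_obs(); R0=R.from_rotvec(o["orientation"])
    best=None
    for a in (jaw,jaw+180):
        a=np.radians(a); y=np.array([np.cos(a),np.sin(a),0]); z=np.array([0,0,-1.]); x=np.cross(y,z)
        Rt=R.from_matrix(np.c_[x,y,z]); dr=(R0.inv()*Rt).as_rotvec(degrees=True)
        if best is None or np.linalg.norm(dr)<np.linalg.norm(best): best=dr
    y0=R0.as_matrix()[:,1]
    print("t",round(o["clock"],2),"tcp",np.round(o["tcp_pos"],4),"jaw",round(np.degrees(np.arctan2(y0[1],y0[0])),1),"q7",round(o["joints"][6],2),"F",np.round(o["contact_force"],1),"w",round(o["grip_width"],4))
    print("  xyz cm",np.round(100*R0.inv().apply(np.array(p)-o["tcp_pos"]),2),"rot deg",np.round(best,1))
E
python3 -c "
from h import *
delta([.55,-.15,.3],-10)"
```

```text
t 1.35 tcp [ 0.2459 -0.6286  0.2313] jaw -68.6 q7 -0.08 F [-0.2 -0.7 -0.2] w 0.0854
  xyz cm [ 45.76 -33.5   -6.87] rot deg [  0.   -0.  -58.6]
```

Call:
jog_arm(
  rows=[
    {"xyz": [3, -2.2, -1], "delta_rot": [0, 0, -5], "fingers": 0},
    {"xyz": [6.3, -4.6, -2], "delta_rot": [0, 0, -11], "fingers": 0},
    {"xyz": [9.6, -7, -3], "delta_rot": [0, 0, -17], "fingers": 0},
    {"xyz": [12.9, -9.4, -4], "delta_rot": [0, 0, -23], "fingers": 0},
    {"xyz": [16, -11.7, -5], "delta_rot": [0, 0, -29], "fingers": 0},
  ],
)

```text
clock: 1.77
tcp_pos: [0.3531, -0.4596, 0.2819]
orientation: [2.839, 1.344, 0.0]
contact_force: [0.6, -0.9, 0.5]
grip_width: 0.0852
```

```bash
python3 -c "
from h import *
delta([.55,-.15,.3],-10)"
```

```text
t 1.77 tcp [ 0.3531 -0.4596  0.2819] jaw -39.3 q7 0.08 F [ 0.6 -0.9  0.5] w 0.0852
  xyz cm [36.43 -4.4  -1.82] rot deg [  0.    0.  -29.3]
```

Call:
jog_arm(
  rows=[
    {"xyz": [4, -0.5, -0.4], "delta_rot": [0, 0, -6], "fingers": 0},
    {"xyz": [8, -1, -0.8], "delta_rot": [0, 0, -12], "fingers": 0},
    {"xyz": [12, -1.5, -1.2], "delta_rot": [0, 0, -18], "fingers": 0},
    {"xyz": [16, -2, -1.6], "delta_rot": [0, 0, -24], "fingers": 0},
    {"xyz": [20, -2.4, -1.8], "delta_rot": [0, 0, -29.3], "fingers": 0},
  ],
)

```text
clock: 2.18
tcp_pos: [0.4621, -0.288, 0.3008]
orientation: [2.401, 2.023, 0.0]
contact_force: [1.3, -0.5, -0.2]
grip_width: 0.0854
```

```bash
python3 -c "
from h import *
delta([.5,.10,.3],7.5)
cv2.imwrite('pics/w1.png',imaging.grab_frame('wrist'))"
```

```text
t 2.18 tcp [ 0.4621 -0.288   0.3008] jaw -9.8 q7 0.2 F [ 1.3 -0.5 -0.2] w 0.0854
  xyz cm [ 3.888e+01 -2.840e+00  3.000e-02] rot deg [  0.1   0.1 -17.3]
```

View pics/w1.png

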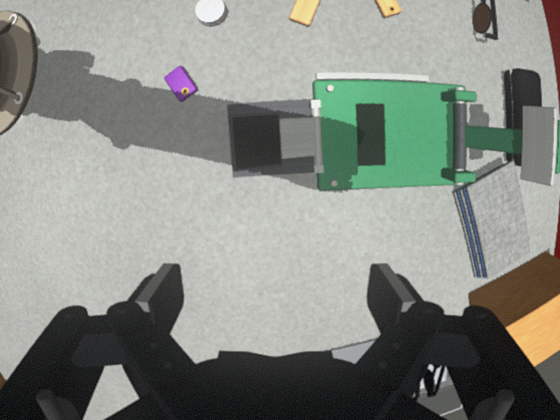

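The wrist view shows the press well: pad at (370,134), tread at (256,140). Continuing to the box.

Call:
jog_arm(
  rows=[
    {"xyz": [4, -0.3, 0], "delta_rot": [0, 0, -4], "fingers": 0},
    {"xyz": [8, -0.6, 0], "delta_rot": [0, 0, -8], "fingers": 0},
    {"xyz": [12, -0.9, 0], "delta_rot": [0, 0, -12], "fingers": 0},
    {"xyz": [16, -1.2, 0], "delta_rot": [0, 0, -16], "fingers": 0},
    {"xyz": [20, -1.4, 0], "delta_rot": [0, 0, -17.3], "fingers": 0},
  ],
)

```text
clock: 2.65
tcp_pos: [0.4839, -0.0812, 0.3023]
orientation: [2.046, 2.38, 0.009]
contact_force: [1.0, 0.6, -1.0]
grip_width: 0.0847
```

```bash
python3 -c "
from h import *
delta([.463,.15,.25],7.5)
im=imaging.grab_frame('wrist');cv2.imwrite('pics/w2.png',im)
for n in ['fob_long','fob_short']:
  for d in imaging.cut_out('wrist',n)[:2]: print(n,d['conf'],d['position'],rect('wrist',d['region'],.012))
for n,z in [('press_bed',.016),('pedal_tread',.062),('cover_grip',.06),('box_floor',.006)]:
  for d in imaging.tip_of('wrist',n)[:1]: print(n,d['conf'],d['position'],at('wrist',d['position'],z))
"
```

```text
t 2.65 tcp [ 0.4839 -0.0812  0.3023] jaw 8.6 q7 0.12 F [ 1.   0.6 -1. ] w 0.0847
  xyz cm [23.16  1.37  5.27] rot deg [ 0.3 -0.1  1.1]
fob_long 0.61 [353.6, 84.7] [572.8  66.5  74.2  30.5  30.6]
fob_short 0.72 [182.5, 205.9] [ 360.  -136.5   46.1   33.   114. ]
fob_short 0.68 [395.5, 182.7] [658.3 -61.   44.6  33.1 107. ]
press_bed 0.73 [332.6, 298.1] [ 0.60143391 -0.25406325  0.016     ]
pedal_tread 0.83 [225.3, 296.0] [ 0.44132609 -0.247336    0.062     ]
```

View pics/w2.png

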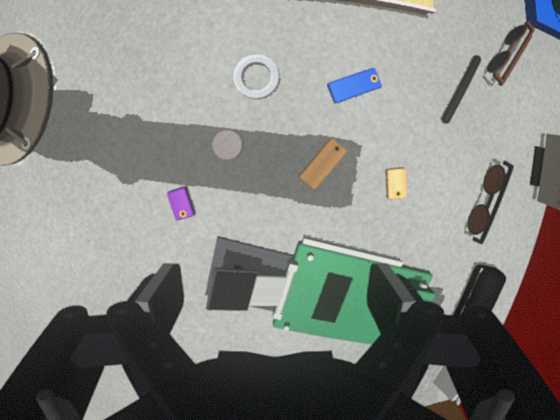

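Fobs are clear here: long at (323,164), short at (396,183). On to the box.

Call:
jog_arm(
  rows=[
    {"xyz": [4, 0.2, 0.8], "delta_rot": [0, 0, 1], "fingers": 0},
    {"xyz": [8, 0.5, 1.6], "delta_rot": [0.3, 0, 1], "fingers": 0},
    {"xyz": [12, 0.8, 2.4], "delta_rot": [0.3, 0, 1], "fingers": 0},
    {"xyz": [16, 1, 3.2], "delta_rot": [0.3, 0, 1], "fingers": 0},
    {"xyz": [20, 1.3, 4], "delta_rot": [0.3, 0, 1], "fingers": 0},
  ],
)

```text
clock: 3.42
tcp_pos: [0.4683, 0.1151, 0.262]
orientation: [-2.08, -2.353, -0.001]
contact_force: [1.2, 0.1, 0.3]
grip_width: 0.0852
```

```bash
python3 -c "
from h import *
delta([.463,.29,.13],7.5)
im=imaging.grab_frame('wrist');cv2.imwrite('pics/w3.png',im)
for n,z in [('cover_grip',.06),('box_floor',.006)]:
  for d in imaging.tip_of('wrist',n)[:1]: print(n,d['conf'],d['position'],at('wrist',d['position'],z))
d=imaging.cut_out('wrist','cover_grip')[:1]
print([(x['conf'],x['position'],rect('wrist',x['region'],.034)) for x in d])
"
```

```text
t 3.42 tcp [0.4683 0.1151 0.262 ] jaw 7.1 q7 -0.37 F [1.2 0.1 0.3] w 0.0852
  xyz cm [17.4   1.63 13.22] rot deg [-0.  -0.1 -0.4]
cover_grip 0.87 [293.7, 27.5] [0.46297399 0.29707707 0.06      ]
box_floor 0.66 [270.4, 40.8] [0.43957777 0.28860668 0.006     ]
[(0.94, [291.0, 65.2], array([470.7, 256.9, 165.1, 142.2,  97. ]))]
```

View pics/w3.png

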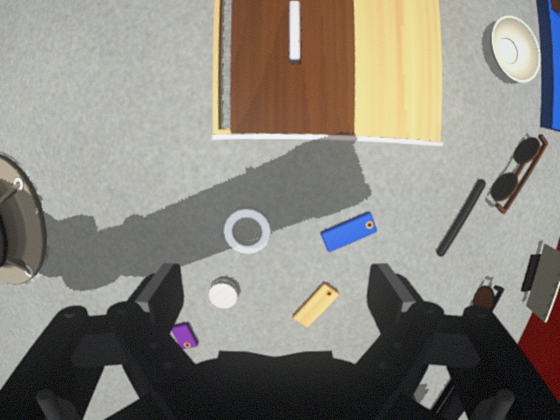

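Call:
jog_arm(
  rows=[
    {"xyz": [3.5, 0.3, 2.4], "delta_rot": [0, 0, -0.4], "fingers": 0},
    {"xyz": [7, 0.7, 4.8], "delta_rot": [0, 0, -0.4], "fingers": 0},
    {"xyz": [10.5, 1, 7.2], "delta_rot": [0, 0, -0.4], "fingers": 0},
    {"xyz": [14, 1.3, 9.6], "delta_rot": [0, 0, -0.4], "fingers": 0},
    {"xyz": [17.5, 1.6, 12], "delta_rot": [0, 0, -0.4], "fingers": 0},
  ],
)

```text
clock: 4.03
tcp_pos: [0.4639, 0.2854, 0.1434]
orientation: [-2.073, -2.36, 0.0]
contact_force: [0.2, -0.3, -0.9]
grip_width: 0.0857
```

```bash
python3 -c "
from h import *
delta([.463,.291,.042],7.5)
cv2.imwrite('pics/w4.png',imaging.grab_frame('wrist'))
im=imaging.grab_frame('side')
for n in ['side','scene']:
  imaging.grab_frame(n)
  for d in imaging.tip_of(n,'cover_grip')[:1]: print(n,d['conf'],d['position'],at(n,d['position'],.06))
"
```

```text
t 4.03 tcp [0.4639 0.2854 0.1434] jaw 7.4 q7 -0.85 F [ 0.2 -0.3 -0.9] w 0.0857
  xyz cm [ 5.600e-01 -1.000e-02  1.014e+01] rot deg [-0.  -0.  -0.1]
side 0.83 [202.1, 158.2] [0.45373876 0.28478683 0.06      ]
scene 0.91 [324.9, 160.9] [0.46857989 0.28312023 0.06      ]
```

View pics/w4.png

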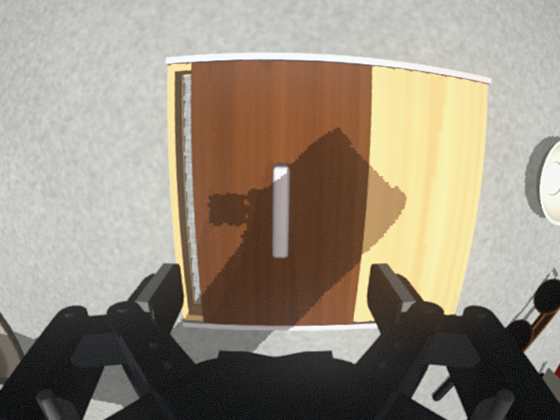

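```bash
python3 -c "
from h import *
for uv,z in [((281,212),.06),((281,167),.06),((281,257),.06),((167,60),.028),((490,80),.028),((183,325),.028)]: print(uv,np.round(at('wrist',uv,z),4))
"
```

```text
(281, 212) [0.4673 0.2902 0.06  ]
(281, 167) [0.463  0.3228 0.06  ]
(281, 257) [0.4721 0.2549 0.06  ]
(167, 60) [0.3603 0.3972 0.028 ]
(490, 80) [0.6437 0.4313 0.028 ]
(183, 325) [0.3885 0.1537 0.028 ]
```

Call:
jog_arm(
  rows=[
    {"xyz": [0.4, 0.2, 2.5], "delta_rot": [0, 0, 0], "fingers": 0},
    {"xyz": [0.4, 0.3, 5], "delta_rot": [0, 0, 0], "fingers": 0},
    {"xyz": [0.4, 0.3, 7.5], "delta_rot": [0, 0, 0], "fingers": 0},
    {"xyz": [0.4, 0.3, 9.5], "delta_rot": [0, 0, 0], "fingers": 0},
    {"xyz": [0.4, 0.3, 10.2], "delta_rot": [0, 0, 0], "fingers": 0.2},
  ],
)

```text
clock: 4.75
tcp_pos: [0.4666, 0.2853, 0.0414]
orientation: [2.076, 2.357, -0.005]
contact_force: [-0.2, -0.3, -0.3]
grip_width: 0.0756
```

Call:
jog_arm(
  rows=[
    {"xyz": [0, 0, 0.1], "delta_rot": [0, 0, 0], "fingers": 0.4},
    {"xyz": [0, 0, 0.1], "delta_rot": [0, 0, 0], "fingers": 0.7},
    {"xyz": [0, 0, 0.1], "delta_rot": [0, 0, 0], "fingers": 1},
    {"xyz": [0, 0, 0.1], "delta_rot": [0, 0, 0], "fingers": 1},
    {"xyz": [0, 0, 0.1], "delta_rot": [0, 0, 0], "fingers": 1},
  ],
  grip_force=30,
)

```text
clock: 5.17
tcp_pos: [0.4674, 0.2857, 0.0416]
orientation: [2.076, 2.356, -0.001]
contact_force: [4.1, -0.1, 1.2]
grip_width: 0.0123
```

```bash
python3 -c "
from h import *
delta([.463,.291,.042],7.5)"
```

```text
t 5.17 tcp [0.4674 0.2857 0.0416] jaw 7.2 q7 -0.96 F [ 4.1 -0.1  1.2] w 0.0123
  xyz cm [ 0.58 -0.37 -0.04] rot deg [ 0.   0.1 -0.3]
```

Call:
jog_arm(
  rows=[
    {"xyz": [0, 2, 0], "delta_rot": [0, 0, 0], "fingers": 1},
    {"xyz": [0, 4, 0], "delta_rot": [0, 0, 0], "fingers": 1},
    {"xyz": [0, 6, 0], "delta_rot": [0, 0, 0], "fingers": 1},
    {"xyz": [0, 8, 0], "delta_rot": [0, 0, 0], "fingers": 1},
    {"xyz": [0, 10, 0], "delta_rot": [0, 0, 0], "fingers": 1},
  ],
)

```text
clock: 5.58
tcp_pos: [0.5669, 0.2975, 0.0418]
orientation: [2.077, 2.356, -0.004]
contact_force: [-1.5, -1.8, -0.5]
grip_width: 0.0114
```

Call:
jog_arm(
  rows=[
    {"xyz": [0, 0.4, 0], "delta_rot": [0, 0, 0], "fingers": 1},
    {"xyz": [0, 0.9, 0], "delta_rot": [0, 0, 0], "fingers": 1},
    {"xyz": [0, 1.3, 0], "delta_rot": [0, 0, 0], "fingers": 1},
    {"xyz": [0, 1.7, 0], "delta_rot": [0, 0, 0], "fingers": 1},
    {"xyz": [0, 2.0, 0], "delta_rot": [0, 0, 0], "fingers": 1},
  ],
)

```text
clock: 6.0
tcp_pos: [0.5821, 0.2993, 0.0417]
orientation: [-2.075, -2.356, 0.017]
contact_force: [-20.8, -7.3, 15.0]
grip_width: 0.0115
```

Call:
jog_arm(
  rows=[
    {"xyz": [0, -0.3, 0], "delta_rot": [0, 0, 0], "fingers": 0.8},
    {"xyz": [0, -0.3, 0], "delta_rot": [0, 0, 0], "fingers": 0.5},
    {"xyz": [0, -0.3, 0], "delta_rot": [0, 0, 0], "fingers": 0.3},
    {"xyz": [0, -0.3, 0], "delta_rot": [0, 0, 0], "fingers": 0.3},
    {"xyz": [0, -0.3, -2], "delta_rot": [0, 0, 0], "fingers": 0.3},
  ],
)

```text
clock: 6.42
tcp_pos: [0.5777, 0.2975, 0.0587]
orientation: [-2.074, -2.356, 0.025]
contact_force: [-1.1, 0.0, -0.3]
grip_width: 0.0593
```

Call:
jog_arm(
  rows=[
    {"xyz": [-0.5, -0.5, -4], "delta_rot": [0, 0, 0], "fingers": 0.2},
    {"xyz": [-2, -2, -8], "delta_rot": [0, 0, 0], "fingers": 0},
    {"xyz": [-5, -4, -10], "delta_rot": [0, 0, 0], "fingers": 0},
    {"xyz": [-8, -6, -12], "delta_rot": [0, 0, 0], "fingers": 0},
    {"xyz": [-12, -8, -14], "delta_rot": [0, 0, 0], "fingers": 0},
  ],
)

```text
clock: 6.83
tcp_pos: [0.5177, 0.178, 0.1986]
orientation: [-2.072, -2.359, 0.021]
contact_force: [0.6, -0.7, 0.5]
grip_width: 0.085
```

```bash
python3 -c "
from h import *
delta([.53,-.2,.25],-29)
im=imaging.grab_frame('wrist');cv2.imwrite('pics/w5.png',im)
for n,z in [('cover_grip',.06),('box_floor',.006)]:
  for d in imaging.tip_of('wrist',n)[:1]: print(n,d['conf'],d['position'],at('wrist',d['position'],z))
"
```

```text
t 6.83 tcp [0.5177 0.178  0.1986] jaw 7.4 q7 -0.58 F [ 0.6 -0.7  0.5] w 0.085
  xyz cm [-37.68  -3.71  -4.81] rot deg [-0.5  0.6 36.4]
cover_grip 0.57 [367.0, 71.6] [0.58375133 0.29558056 0.06      ]
box_floor 0.6 [222.3, 77.2] [0.45030103 0.28320918 0.006     ]
```

View pics/w5.png

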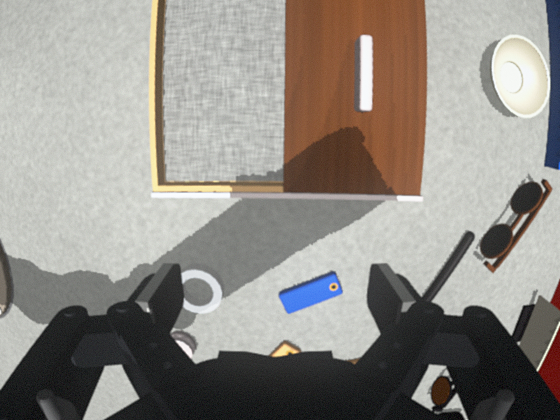

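The cover is fully open and the compartment empty. Now to the long fob.

Call:
jog_arm(
  rows=[
    {"xyz": [-4, -0.4, -1], "delta_rot": [0, 0, 7], "fingers": 0},
    {"xyz": [-8, -0.8, -2], "delta_rot": [0, 0, 14], "fingers": 0},
    {"xyz": [-12, -1.2, -3], "delta_rot": [0, 0, 21], "fingers": 0},
    {"xyz": [-16, -1.6, -3], "delta_rot": [0, 0, 28], "fingers": 0},
    {"xyz": [-20, -2, -3], "delta_rot": [0, 0, 35], "fingers": 0},
  ],
)

```text
clock: 7.4
tcp_pos: [0.5251, -0.0266, 0.2316]
orientation: [2.691, 1.609, -0.017]
contact_force: [0.4, -0.6, 0.0]
grip_width: 0.0853
```

```bash
python3 -c "
from h import *
delta([.53,-.14,.20],-29)"
```

```text
t 7.4 tcp [ 0.5251 -0.0266  0.2316] jaw -28.2 q7 -0.72 F [ 0.4 -0.6  0. ] w 0.0853
  xyz cm [-9.71  5.8   3.28] rot deg [-0.   0.7  0.8]
```

Call:
jog_arm(
  rows=[
    {"xyz": [-3, 1.8, 1], "delta_rot": [0, 0.7, 0.8], "fingers": 0},
    {"xyz": [-6, 3.6, 2], "delta_rot": [0, 0.7, 0.8], "fingers": 0},
    {"xyz": [-9, 5.4, 3], "delta_rot": [0, 0.7, 0.8], "fingers": 0},
    {"xyz": [-9.7, 5.8, 3], "delta_rot": [0, 0.7, 0.8], "fingers": 0},
    {"xyz": [-9.7, 5.8, 3], "delta_rot": [0, 0.7, 0.8], "fingers": 0},
  ],
)

```text
clock: 7.82
tcp_pos: [0.5301, -0.1426, 0.2016]
orientation: [-2.71, -1.587, 0.003]
contact_force: [-0.0, 0.6, -0.0]
grip_width: 0.0854
```

```bash
cat >> h.py <<'E'
def woodfob(n,z=.012):
    im=imaging.grab_frame(n); return im, woodmask(n,im,z)
def woodmask(n,im,z=.012):
    hsv=cv2.cvtColor(im,cv2.COLOR_BGR2HSV)
    m=((hsv[...,0]>8)&(hsv[...,0]<28)&(hsv[...,1]>70)&(hsv[...,2]>60)).astype(np.uint8)
    m=cv2.morphologyEx(m,cv2.MORPH_OPEN,np.ones((3,3)));m=cv2.morphologyEx(m,cv2.MORPH_CLOSE,np.ones((7,7)))
    k,l,s,c=cv2.connectedComponentsWithStats(m)
    return [(np.round(c[i]),s[i,4],rect(n,l==i,z)) for i in range(1,k) if s[i,4]>150]
E
python3 -c "
from h import *
im,L=woodfob('wrist');cv2.imwrite('pics/w6.png',im)
for x in L: print(*x)
delta([.547,-.057,.12],-29)"
```

```text
[36. 13.] 356 [385.3 216.   69.9  17.9  96.7]
[68. 17.] 355 [422.8 170.6  63.6  16.3   4.5]
[473.  33.] 336 [826.6 -86.3  38.6  25.4 108.5]
[346.  66.] 1148 [658.8 -60.9  43.4  30.5 105.1]
[248. 109.] 2019 [548.  -52.5  70.5  29.7  60.2]
[545. 347.] 2273 [ 826.6 -717.4  381.4   97.2   93.5]
t 7.87 tcp [ 0.5306 -0.1398  0.2022] jaw -29.1 q7 -0.52 F [0.6 0.7 0.5] w 0.0854
  xyz cm [ 8.03 -2.58  8.23] rot deg [-0.1 -0.  -0.1]
```

View pics/w6.png

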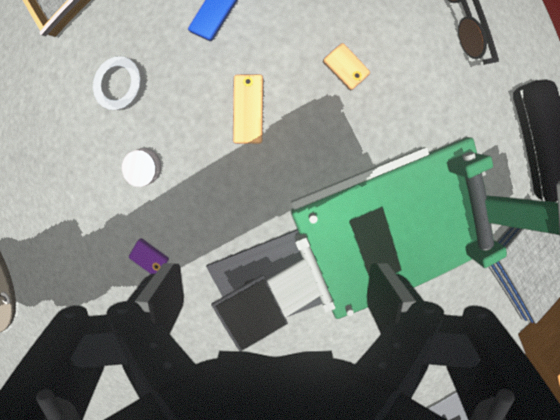

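```bash
python3 -c "
from h import *
for u in [(376,242),(351,219),(384,208),(399,268),(366,277),(249,313)]: print(u, np.round(at('wrist',u,.016 if u[0]>300 else .062),4))
"
```

```text
(376, 242) [ 0.6016 -0.2452  0.016 ]
(351, 219) [ 0.5876 -0.2065  0.016 ]
(384, 208) [ 0.6257 -0.2136  0.016 ]
(399, 268) [ 0.614  -0.2905  0.016 ]
(366, 277) [ 0.574  -0.2796  0.016 ]
(249, 313) [ 0.4503 -0.2296  0.062 ]
```

Call:
jog_arm(
  rows=[
    {"xyz": [2.5, -0.8, 2.5], "delta_rot": [0, 0, 0], "fingers": 0},
    {"xyz": [5, -1.5, 5], "delta_rot": [0, 0, 0], "fingers": 0},
    {"xyz": [7.5, -2.3, 7.5], "delta_rot": [0, 0, 0], "fingers": 0},
    {"xyz": [8.3, -2.6, 9], "delta_rot": [0, 0, 0], "fingers": 0.2},
    {"xyz": [8.3, -2.6, 10], "delta_rot": [0, 0, 0], "fingers": 0.35},
  ],
)

```text
clock: 8.28
tcp_pos: [0.5482, -0.0475, 0.101]
orientation: [-2.697, -1.602, -0.001]
contact_force: [0.7, -0.3, -0.0]
grip_width: 0.0637
```

```bash
python3 -c "
from h import *
delta([.548,-.055,.003],-29.5)
im,L=woodfob('wrist');cv2.imwrite('pics/w7.png',im)
for x in L: print(*x)"
```

```text
t 8.28 tcp [ 0.5482 -0.0475  0.101 ] jaw -28.6 q7 -0.77 F [ 0.7 -0.3 -0. ] w 0.0637
  xyz cm [-0.69  0.38  9.8 ] rot deg [-0.2 -0.2  0.9]
[57. 47.] 1274 [453.7 165.9 126.7  13.6   7.7]
[538.  51.] 1055 [831.4 -28.5  50.3  43.3  30.5]
[550. 126.] 758 [809.9 -97.2  43.3  31.2  66.7]
[410. 168.] 2015 [656.1 -65.5  44.7  30.  105.4]
[279. 223.] 3553 [546.9 -56.6  71.7  29.3  59.3]
[554. 413.] 154 [ 804.1 -597.4   79.2   31.2  127.3]
```

View pics/w7.png

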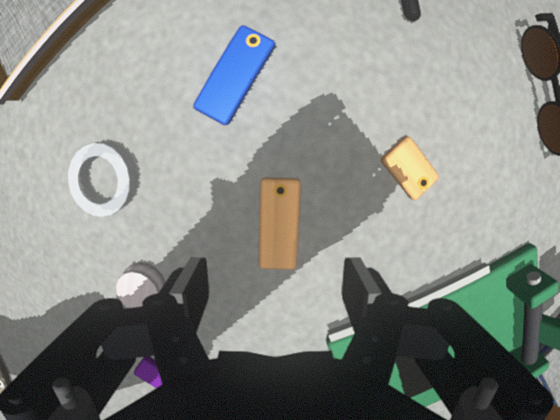

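Call:
jog_arm(
  rows=[
    {"xyz": [-0.8, 0.3, 2.5], "delta_rot": [-0.2, -0.2, 1.8], "fingers": 0.35},
    {"xyz": [-0.8, 0.3, 5], "delta_rot": [-0.2, -0.2, 1.8], "fingers": 0.35},
    {"xyz": [-0.8, 0.3, 7.5], "delta_rot": [-0.2, -0.2, 1.8], "fingers": 0.35},
    {"xyz": [-0.8, 0.3, 9.4], "delta_rot": [-0.2, -0.2, 1.8], "fingers": 0.4},
    {"xyz": [-0.8, 0.3, 9.8], "delta_rot": [-0.2, -0.2, 1.8], "fingers": 0.4},
  ],
)

```text
clock: 8.75
tcp_pos: [0.5442, -0.0588, -0.0001]
orientation: [-2.727, -1.558, 0.01]
contact_force: [-0.4, 0.2, 0.1]
grip_width: 0.0512
```

```bash
python3 -c "
from h import *
delta([.5469,-.0566,.003],-30.5)
cv2.imwrite('pics/w8.png',imaging.grab_frame('wrist'))"
```

```text
t 8.75 tcp [ 5.442e-01 -5.880e-02 -1.000e-04] jaw -30.5 q7 -0.87 F [-0.4  0.2  0.1] w 0.0512
  xyz cm [ 0.33  0.12 -0.31] rot deg [-0.2  0.3 -0. ]
```

View pics/w8.png

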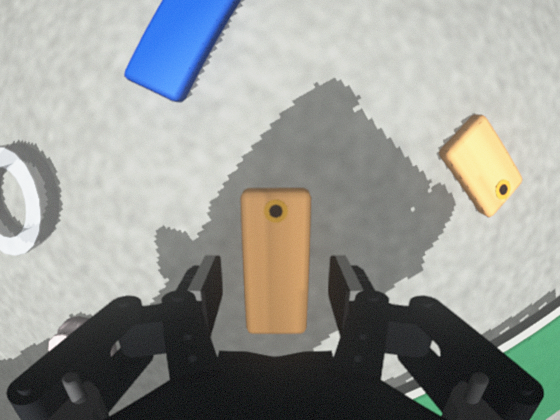

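Call:
jog_arm(
  rows=[
    {"xyz": [0.3, 0.1, -0.3], "delta_rot": [0, 0, 0], "fingers": 0.5},
    {"xyz": [0.3, 0.1, -0.3], "delta_rot": [0, 0, 0], "fingers": 0.7},
    {"xyz": [0.3, 0.1, -0.3], "delta_rot": [0, 0, 0], "fingers": 1},
    {"xyz": [0.3, 0.1, -0.3], "delta_rot": [0, 0, 0], "fingers": 1},
    {"xyz": [0.3, 0.1, -0.3], "delta_rot": [0, 0, 0], "fingers": 1},
  ],
  grip_force=50,
)

```text
clock: 9.22
tcp_pos: [0.5491, -0.0563, 0.0059]
orientation: [2.727, 1.558, -0.003]
contact_force: [-0.6, 1.8, 6.7]
grip_width: 0.0279
```

Call:
jog_arm(
  rows=[
    {"xyz": [0, 0, -1], "delta_rot": [0, 0, 0], "fingers": 1},
    {"xyz": [0, 0, -3], "delta_rot": [0, 0, 0], "fingers": 1},
    {"xyz": [0, 0, -5], "delta_rot": [0, 0, 0], "fingers": 1},
    {"xyz": [0, 0, -7], "delta_rot": [0, 0, 0], "fingers": 1},
    {"xyz": [0, 0, -9], "delta_rot": [0, 0, 0], "fingers": 1},
  ],
)

```text
clock: 9.63
tcp_pos: [0.5495, -0.0561, 0.0984]
orientation: [2.726, 1.557, -0.001]
contact_force: [0.1, -0.2, -0.7]
grip_width: 0.0282
```

```bash
python3 -c "
from h import *
delta([.599,-.252,.10],-6.5)
im=imaging.grab_frame('wrist');cv2.imwrite('pics/w9.png',im)
for x in woodmask('wrist',im,.1): print(*x)"
```

```text
t 9.63 tcp [ 0.5495 -0.0561  0.0984] jaw -30.5 q7 -0.79 F [ 0.1 -0.2 -0.7] w 0.0282
  xyz cm [-14.36  14.21  -0.12] rot deg [  0.1   0.1 -24. ]
[44. 48.] 1340 [504.3 108.8  79.4   9.4   6.7]
[532.  33.] 1307 [747.6 -15.9  32.4  29.4  42.9]
[548. 108.] 993 [734.3 -58.9  27.6  24.6  62.1]
[403. 154.] 2129 [633.4 -38.7  28.5  19.3 104.8]
[275. 263.] 8541 [551.1 -58.1  76.2  31.2  59.4]
[554. 405.] 287 [ 713.5 -377.3   87.6   16.9   95.3]
```

View pics/w9.png

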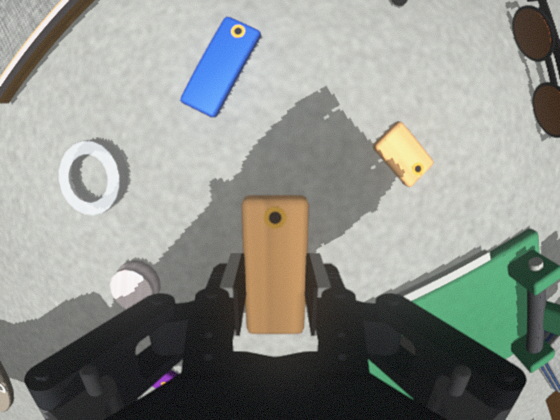

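Call:
jog_arm(
  rows=[
    {"xyz": [-3.6, 3.2, -2], "delta_rot": [0, 0, -6], "fingers": 1},
    {"xyz": [-7.2, 6.4, -4], "delta_rot": [0, 0, -12], "fingers": 1},
    {"xyz": [-10.8, 9.6, -6], "delta_rot": [0, 0, -18], "fingers": 1},
    {"xyz": [-14.4, 12.6, -8], "delta_rot": [0, 0, -24], "fingers": 1},
    {"xyz": [-17.5, 15, -8], "delta_rot": [0, 0, -24], "fingers": 1},
  ],
)

```text
clock: 10.1
tcp_pos: [0.587, -0.2462, 0.1784]
orientation: [2.331, 2.092, 0.008]
contact_force: [1.1, 0.3, -0.9]
grip_width: 0.028
```

```bash
python3 -c "
from h import *
delta([.599,-.252,.10],-6.5)
i=imaging.camera_info('wrist')
im=imaging.grab_frame('wrist');cv2.imwrite('pics/w10.png',im)
print(imaging.tip_of('wrist','press_bed')[:1])
delta([.599,-.252,.10],-6.5)"
```

```text
t 10.1 tcp [ 0.587  -0.2462  0.1784] jaw -6.2 q7 -0.04 F [ 1.1  0.3 -0.9] w 0.028
  xyz cm [-0.43  1.17  7.85] rot deg [0.6 0.2 0.3]
[{'position': [287.8, 196.9], 'conf': 0.68}]
t 10.2 tcp [ 0.5862 -0.2548  0.1776] jaw -7.2 q7 -0.05 F [-0.6 -0.9 -1.4] w 0.0281
  xyz cm [0.5  1.14 7.77] rot deg [ 0.7  0.4 -0.7]
```

View pics/w10.png

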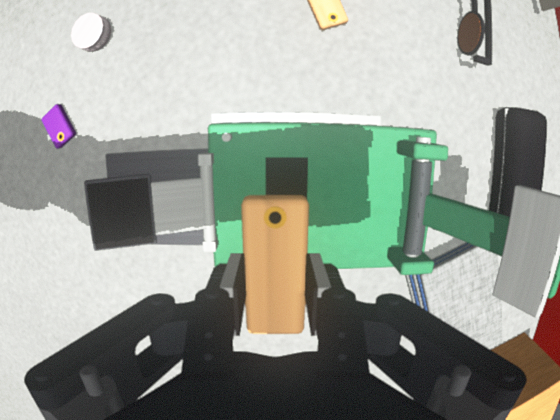

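Call:
jog_arm(
  rows=[
    {"xyz": [-3, 0.3, 0], "delta_rot": [0.7, 0.4, -0.7], "fingers": 1},
    {"xyz": [-6, 0.4, 0], "delta_rot": [0.7, 0.4, -0.7], "fingers": 1},
    {"xyz": [-7, 0.4, 0], "delta_rot": [0.7, 0.4, -0.7], "fingers": 1},
    {"xyz": [-7, 0.4, 0], "delta_rot": [0.7, 0.4, -0.7], "fingers": 1},
    {"xyz": [-7, 0.4, 0], "delta_rot": [0.7, 0.4, -0.7], "fingers": 1},
  ],
)

```text
clock: 10.62
tcp_pos: [0.5811, -0.3245, 0.1787]
orientation: [2.345, 2.09, -0.0]
contact_force: [0.6, 1.2, -0.2]
grip_width: 0.0282
```

```bash
python3 -c "
from h import *
delta([.599,-.252,.10],-6.5)
im=imaging.grab_frame('wrist');cv2.imwrite('pics/w11.png',im)
for q,z in [('press_bed',.016),('pedal_tread',.062)]:
  for d in imaging.tip_of('wrist',q)[:1]: print(q,d,at('wrist',d['position'],z))
c=proj('wrist',[.599,-.252,.016]);g=im.max(2);print(c)
k,l=cv2.connectedComponents((g<60).astype(np.uint8)); reg=l==l[int(c[1]),int(c[0])]
print(reg.sum(),rect('wrist',reg,.016))
delta([.599,-.252,.10],-6.5)"
```

```text
t 10.62 tcp [ 0.5811 -0.3245  0.1787] jaw -6.6 q7 0.08 F [ 0.6  1.2 -0.2] w 0.0282
  xyz cm [7.41 0.94 7.86] rot deg [ 0.   0.  -0.1]
press_bed {'position': [287.4, 116.8], 'conf': 0.88} [ 0.60217987 -0.24882124  0.016     ]
pedal_tread {'position': [108.9, 127.2], 'conf': 0.83} [ 0.44815065 -0.2341537   0.062     ]
[284.33517398 120.6245745 ]
187841 [ 603.4 -450.  1333.2  803.7  172.5]
t 10.77 tcp [ 0.582  -0.3222  0.1786] jaw -6.3 q7 0.08 F [-0.1  0.5  0. ] w 0.0284
  xyz cm [7.16 0.91 7.86] rot deg [ 0.  -0.   0.2]
```

View pics/w11.png

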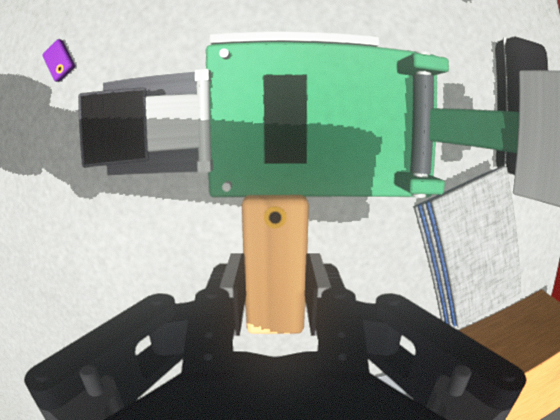

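Call:
jog_arm(
  rows=[
    {"xyz": [3, 0.4, 2], "delta_rot": [0, 0, 0.2], "fingers": 1},
    {"xyz": [6, 0.9, 5], "delta_rot": [0, 0, 0.2], "fingers": 1},
    {"xyz": [7.2, 1, 8], "delta_rot": [0, 0, 0.2], "fingers": 1},
    {"xyz": [7.2, 1, 11], "delta_rot": [0, 0, 0.2], "fingers": 1},
    {"xyz": [7.2, 1, 13], "delta_rot": [0, 0, 0.2], "fingers": 1},
  ],
)

```text
clock: 11.18
tcp_pos: [0.5995, -0.2473, 0.0463]
orientation: [-2.336, -2.095, -0.0]
contact_force: [-0.5, -0.2, 0.0]
grip_width: 0.0283
```

```bash
python3 -c "
from h import *
delta([.600,-.2515,.0225],-6.5)"
```

```text
t 11.18 tcp [ 0.5995 -0.2473  0.0463] jaw -6.2 q7 -0.11 F [-0.5 -0.2  0. ] w 0.0283
  xyz cm [-0.41  0.1   2.38] rot deg [-0.1 -0.1  0.3]
```

Call:
jog_arm(
  rows=[
    {"xyz": [-0.4, 0.1, 0.8], "delta_rot": [0, 0, 0.3], "fingers": 1},
    {"xyz": [-0.4, 0.1, 1.6], "delta_rot": [0, 0, 0.3], "fingers": 1},
    {"xyz": [-0.4, 0.1, 2.1], "delta_rot": [0, 0, 0.3], "fingers": 1},
    {"xyz": [-0.4, 0.1, 2.3], "delta_rot": [0, 0, 0.3], "fingers": 1},
    {"xyz": [-0.4, 0.1, 2.4], "delta_rot": [0, 0, 0.3], "fingers": 1},
  ],
)

```text
clock: 11.6
tcp_pos: [0.6007, -0.2516, 0.0232]
orientation: [-2.343, -2.09, -0.002]
contact_force: [-0.6, 0.4, -0.5]
grip_width: 0.0281
```

```bash
python3 -c "
from h import *
delta([.600,-.2515,.0225],-6.5)"
```

```text
t 11.6 tcp [ 0.6007 -0.2516  0.0232] jaw -6.5 q7 -0.12 F [-0.6  0.4 -0.5] w 0.0281
  xyz cm [-0.   -0.07  0.07] rot deg [-0.  -0.1 -0. ]
```

Call:
jog_arm(
  rows=[
    {"xyz": [0, -0.1, 0.1], "delta_rot": [0, 0, 0], "fingers": 1},
    {"xyz": [0, -0.1, 0.2], "delta_rot": [0, 0, 0], "fingers": 0.8},
    {"xyz": [0, -0.1, 0.15], "delta_rot": [0, 0, 0], "fingers": 0.5},
    {"xyz": [0, -0.1, 0.1], "delta_rot": [0, 0, 0], "fingers": 0.4},
    {"xyz": [0, -0.1, 0], "delta_rot": [0, 0, 0], "fingers": 0.4},
  ],
)

```text
clock: 12.02
tcp_pos: [0.5999, -0.2516, 0.0236]
orientation: [-2.344, -2.09, -0.002]
contact_force: [-0.8, 0.2, -0.3]
grip_width: 0.0509
```

Call:
jog_arm(
  rows=[
    {"xyz": [0, -0.1, -2], "delta_rot": [0, 0, 0], "fingers": 0.4},
    {"xyz": [0, -0.1, -5], "delta_rot": [0, 0, 0], "fingers": 0.4},
    {"xyz": [0, -1, -9], "delta_rot": [0, 0, 0], "fingers": 0.4},
    {"xyz": [-3, -5, -13], "delta_rot": [0, 0, 0], "fingers": 0.6},
    {"xyz": [-6, -9, -15], "delta_rot": [0, 0, 0], "fingers": 0.8},
  ],
)

```text
clock: 12.43
tcp_pos: [0.5325, -0.284, 0.1619]
orientation: [2.337, 2.095, 0.008]
contact_force: [-0.9, -1.1, 0.3]
grip_width: 0.0278
```

```bash
python3 -c "
from h import *
im=imaging.grab_frame('wrist');cv2.imwrite('pics/w12.png',im)
for x in woodmask('wrist',im,.028): print(*x)
for q,z in [('press_bed',.016),('pedal_tread',.062)]:
  for d in imaging.tip_of('wrist',q)[:1]: print(q,d,at('wrist',d['position'],z))
delta([.441,-.2335,.10],-6.5)"
```

```text
[510.   8.] 382 [ 798.4 -113.    42.4   22.7   10. ]
[346. 160.] 2704 [ 591.6 -261.7   72.6   31.9   83.3]
[536. 370.] 4459 [ 942.9 -697.   433.   133.6  117.1]
pedal_tread {'position': [160.7, 166.2], 'conf': 0.71} [ 0.44504396 -0.2406101   0.062     ]
t 12.58 tcp [ 0.5281 -0.2894  0.1603] jaw -6.9 q7 0.04 F [ 0.2  0.5 -0.4] w 0.0172
  xyz cm [ 4.52 -9.32  6.01] rot deg [ 0.1  0.1 -0.4]
```

View pics/w12.png

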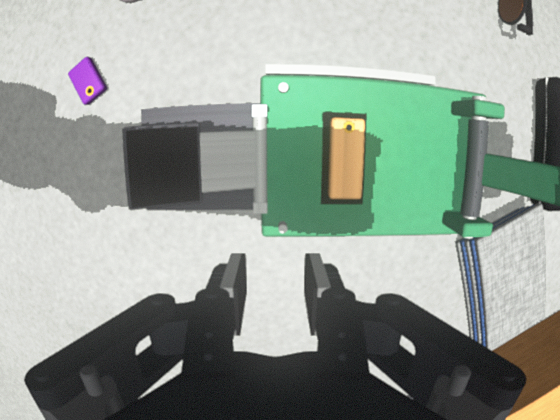

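The long fob lies centred on the pad, at (347,159) with the pad at (344,158). Now to the pedal at (163,167).

Call:
jog_arm(
  rows=[
    {"xyz": [1.5, -3, 1], "delta_rot": [0, 0, 0], "fingers": 1},
    {"xyz": [3, -6, 2.5], "delta_rot": [0, 0, 0], "fingers": 1},
    {"xyz": [4.5, -9, 4], "delta_rot": [0, 0, 0], "fingers": 1},
    {"xyz": [4.5, -9.2, 6], "delta_rot": [0, 0, 0], "fingers": 1},
    {"xyz": [4.5, -9.2, 7], "delta_rot": [0, 0, 0], "fingers": 1},
  ],
)

```text
clock: 13.0
tcp_pos: [0.4399, -0.2319, 0.0881]
orientation: [-2.347, -2.086, 0.003]
contact_force: [0.1, -1.3, -0.0]
grip_width: 0.0004
```

```bash
python3 -c "
from h import *
delta([.442,-.2342,.062],-6.5)
i=imaging.camera_info('wrist')
im=imaging.grab_frame('wrist');cv2.imwrite('pics/w13.png',im)"
```

```text
t 13.0 tcp [ 0.4399 -0.2319  0.0881] jaw -6.7 q7 -0.05 F [ 0.1 -1.3 -0. ] w 0.0004
  xyz cm [-0.2   0.24  2.61] rot deg [-0.1  0.  -0.2]
```

View pics/w13.png

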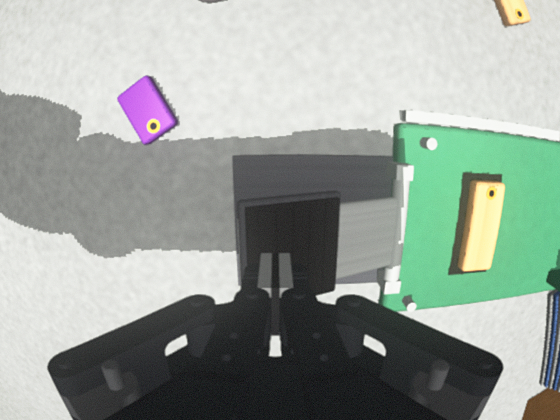

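Call:
jog_arm(
  rows=[
    {"xyz": [-0.1, 0.5, 1], "delta_rot": [0, 0, 0], "fingers": 1},
    {"xyz": [-0.2, 0.6, 2], "delta_rot": [0, 0, 0], "fingers": 1},
    {"xyz": [-0.2, 0.6, 3], "delta_rot": [0, 0, 0], "fingers": 1},
    {"xyz": [-0.2, 0.6, 4], "delta_rot": [0, 0, 0], "fingers": 1},
    {"xyz": [-0.2, 0.6, 4.8], "delta_rot": [0, 0, 0], "fingers": 1},
  ],
)

```text
clock: 13.47
tcp_pos: [0.4472, -0.2358, 0.0392]
orientation: [-2.348, -2.085, 0.003]
contact_force: [-5.0, 0.2, 9.3]
grip_width: -0.0002
```

```bash
python3 -c "
from h import *
delta([.446,-.235,.034],-6.5)"
```

```text
t 13.47 tcp [ 0.4472 -0.2358  0.0392] jaw -6.8 q7 -0.1 F [-5.   0.2  9.3] w -0.0002
  xyz cm [ 0.06 -0.13  0.52] rot deg [-0.1  0.  -0.3]
```

Call:
jog_arm(
  rows=[
    {"xyz": [0, 0, 0.3], "delta_rot": [0, 0, 0], "fingers": 1},
    {"xyz": [0, 0, 0.5], "delta_rot": [0, 0, 0], "fingers": 1},
    {"xyz": [0, 0, 0.6], "delta_rot": [0, 0, 0], "fingers": 1},
    {"xyz": [0, 0, 0.7], "delta_rot": [0, 0, 0], "fingers": 1},
    {"xyz": [0, 0, 0.8], "delta_rot": [0, 0, 0], "fingers": 1},
  ],
)

```text
clock: 13.88
tcp_pos: [0.4471, -0.2359, 0.0316]
orientation: [-2.348, -2.084, 0.005]
contact_force: [-8.3, 3.0, 23.7]
grip_width: 0.0
```

```bash
python3 -c "
from h import *
delta([.446,-.235,.034],-6.5)
im=imaging.grab_frame('side');cv2.imwrite('pics/s13.png',im[180:380,220:520])
im=imaging.grab_frame('wrist');cv2.imwrite('pics/w14.png',im)"
```

```text
t 13.88 tcp [ 0.4471 -0.2359  0.0316] jaw -6.8 q7 -0.11 F [-8.3  3.  23.7] w 0.0
  xyz cm [ 0.08 -0.12 -0.24] rot deg [-0.2  0.1 -0.3]
```

View pics/s13.png

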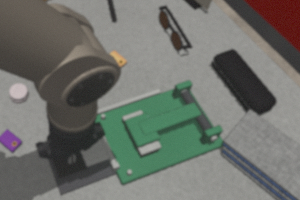

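View pics/w14.png

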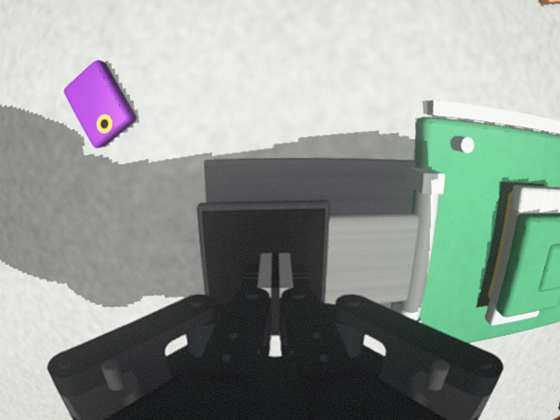

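The pedal is at its stop (24 N) and the die is down on the fob. Releasing.

Call:
jog_arm(
  rows=[
    {"xyz": [0, 0, -0.5], "delta_rot": [0, 0, 0], "fingers": 1},
    {"xyz": [0, 0, -1.5], "delta_rot": [0, 0, 0], "fingers": 1},
    {"xyz": [0, 0, -3], "delta_rot": [0, 0, 0], "fingers": 1},
    {"xyz": [0, 0, -5], "delta_rot": [0, 0, 0], "fingers": 0.8},
    {"xyz": [0, 0, -8], "delta_rot": [0, 0, 0], "fingers": 0.5},
  ],
)

```text
clock: 14.4
tcp_pos: [0.4469, -0.2354, 0.1118]
orientation: [-2.346, -2.083, 0.006]
contact_force: [0.8, 0.2, 0.1]
grip_width: 0.0234
```

Call:
jog_arm(
  rows=[
    {"xyz": [-2, 2, -3], "delta_rot": [0, 0, 0], "fingers": 0.4},
    {"xyz": [-4, 5, -5], "delta_rot": [0, 0, 0], "fingers": 0.4},
    {"xyz": [-6, 9, -5], "delta_rot": [0, 0, 0], "fingers": 0.4},
    {"xyz": [-6, 12, -5], "delta_rot": [0, 0, 0], "fingers": 0.4},
    {"xyz": [-6, 12, -5], "delta_rot": [0, 0, 0], "fingers": 0.4},
  ],
)

```text
clock: 14.82
tcp_pos: [0.5656, -0.3107, 0.1625]
orientation: [2.35, 2.085, 0.002]
contact_force: [0.0, 1.0, -1.0]
grip_width: 0.0512
```

```bash
python3 - <<'E'
s=open('h.py').read()
s=s.replace("def rect(n,region,z):","def rect(n,region,z,info=None):").replace("at(n,u,z)[:2] for u in c","at(n,u,z,info)[:2] for u in c")
s+='''
def look(name,z):
    info=imaging.camera_info('wrist'); im=imaging.grab_frame('wrist'); cv2.imwrite('pics/'+name,im)
    hsv=cv2.cvtColor(im,cv2.COLOR_BGR2HSV)
    m=((hsv[...,0]>8)&(hsv[...,0]<28)&(hsv[...,1]>70)&(hsv[...,2]>60)).astype(np.uint8)
    m=cv2.morphologyEx(m,cv2.MORPH_OPEN,np.ones((3,3)));m=cv2.morphologyEx(m,cv2.MORPH_CLOSE,np.ones((7,7)))
    k,l,s,c=cv2.connectedComponentsWithStats(m)
    for i in range(1,k):
        if s[i,4]>300:
            q=rect('wrist',l==i,z,info)
            if q[2]<90 and 25<q[3]<42: print('wood',np.round(c[i]),s[i,4],q)
    return info
'''
open('h.py','w').write(s)
E
python3 -c "
from h import *
delta([.6,-.2515,.09],-6.5)
look('w15.png',.028)
im=imaging.grab_frame('scene');cv2.imwrite('pics/c15.png',im)
"
```

```text
t 14.82 tcp [ 0.5656 -0.3107  0.1625] jaw -6.8 q7 0.05 F [ 0.  1. -1.] w 0.0512
  xyz cm [6.27 2.7  7.26] rot deg [ 0.1 -0.1 -0.3]
wood [306. 140.] 2184 [ 600.3 -251.6   72.6   31.8   83.4]
```

View pics/w15.png

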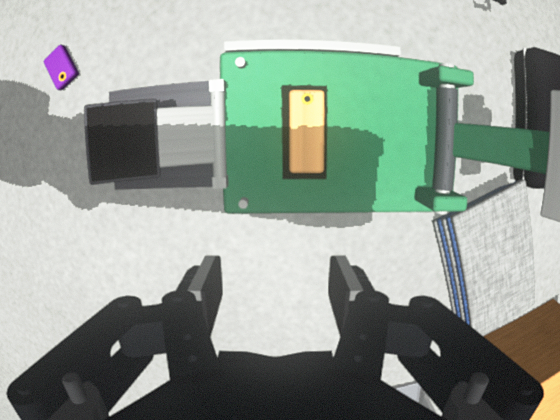

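Call:
jog_arm(
  rows=[
    {"xyz": [3, 1.3, 2], "delta_rot": [0, 0, 0], "fingers": 0.35},
    {"xyz": [6.2, 2.7, 4], "delta_rot": [0, 0, 0], "fingers": 0.35},
    {"xyz": [6.2, 2.7, 7], "delta_rot": [0, 0, 0], "fingers": 0.35},
    {"xyz": [6.2, 2.7, 10], "delta_rot": [0, 0, 0], "fingers": 0.35},
    {"xyz": [6.2, 2.7, 10.5], "delta_rot": [0, 0, 0], "fingers": 0.35},
  ],
)

```text
clock: 15.33
tcp_pos: [0.5901, -0.2484, 0.0516]
orientation: [-2.337, -2.081, 0.01]
contact_force: [-1.5, -0.1, -0.5]
grip_width: 0.0552
```

```bash
python3 -c "
from h import *
delta([.6003,-.2516,.020],-6.6)"
```

```text
t 15.33 tcp [ 0.5901 -0.2484  0.0516] jaw -6.6 q7 -0.12 F [-1.5 -0.1 -0.5] w 0.0552
  xyz cm [-0.21  1.09  3.14] rot deg [-0.8 -0.2 -0.1]
```

Call:
jog_arm(
  rows=[
    {"xyz": [-0.2, 1.1, 0], "delta_rot": [-0.8, -0.2, 0], "fingers": 0.35},
    {"xyz": [-0.2, 1.1, 0.6], "delta_rot": [-0.8, -0.2, 0], "fingers": 0.35},
    {"xyz": [-0.2, 1.1, 1.6], "delta_rot": [-0.8, -0.2, 0], "fingers": 0.35},
    {"xyz": [-0.2, 1.1, 2.6], "delta_rot": [-0.8, -0.2, 0], "fingers": 0.35},
    {"xyz": [-0.2, 1.1, 3.1], "delta_rot": [-0.8, -0.2, 0], "fingers": 0.35},
  ],
)

```text
clock: 15.75
tcp_pos: [0.6, -0.2519, 0.0198]
orientation: [2.347, 2.088, -0.0]
contact_force: [-0.9, 0.5, 0.5]
grip_width: 0.0555
```

```bash
python3 -c "
from h import *
delta([.6003,-.2516,.020],-6.6)
look('w16.png',.028)"
```

```text
t 15.75 tcp [ 0.6    -0.2519  0.0198] jaw -6.7 q7 -0.14 F [-0.9  0.5  0.5] w 0.0555
  xyz cm [ 0.03  0.02 -0.02] rot deg [ 0.   0.  -0.1]
wood [275. 263.] 9287 [ 601.1 -249.8   72.5   32.2   83.2]
```

View pics/w16.png

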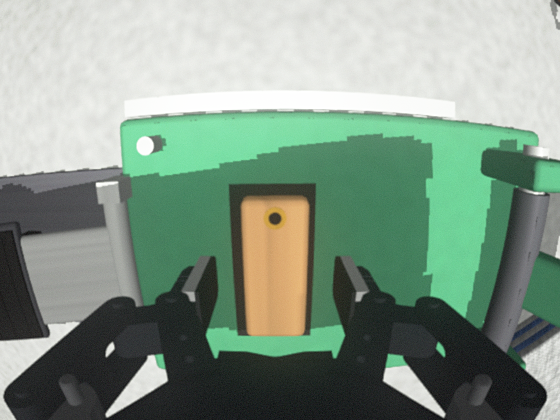

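Call:
jog_arm(
  rows=[
    {"xyz": [0, 0, -0.1], "delta_rot": [0, 0, 0], "fingers": 0.6},
    {"xyz": [0, 0, -0.2], "delta_rot": [0, 0, 0], "fingers": 0.8},
    {"xyz": [0, 0, -0.2], "delta_rot": [0, 0, 0], "fingers": 1},
    {"xyz": [0, 0, -0.2], "delta_rot": [0, 0, 0], "fingers": 1},
    {"xyz": [0, 0, -0.2], "delta_rot": [0, 0, 0], "fingers": 1},
  ],
)

```text
clock: 16.22
tcp_pos: [0.5998, -0.2517, 0.0215]
orientation: [-2.347, -2.088, 0.001]
contact_force: [0.3, 0.0, 2.2]
grip_width: 0.0281
```

Call:
jog_arm(
  rows=[
    {"xyz": [0, 0, -1], "delta_rot": [0, 0, 0], "fingers": 1},
    {"xyz": [0, 0, -4], "delta_rot": [0, 0, 0], "fingers": 1},
    {"xyz": [0, 0, -8], "delta_rot": [0, 0, 0], "fingers": 1},
    {"xyz": [0, 0, -12], "delta_rot": [0, 0, 0], "fingers": 1},
    {"xyz": [0, 0, -15], "delta_rot": [0, 0, 0], "fingers": 1},
  ],
)

```text
clock: 16.63
tcp_pos: [0.6008, -0.2516, 0.1757]
orientation: [2.345, 2.087, 0.002]
contact_force: [0.6, -0.7, 0.1]
grip_width: 0.0283
```

```bash
python3 -c "
from h import *
delta([.53,.05,.2],97)
look('w17.png',.18)"
```

```text
t 16.63 tcp [ 0.6008 -0.2516  0.1757] jaw -6.7 q7 -0.05 F [ 0.6 -0.7  0.1] w 0.0283
  xyz cm [ 29.13 -10.52  -2.48] rot deg [ 0.2 -0.1 76.3]
wood [275. 262.] 8680 [ 601.1 -250.4   73.7   30.7   83.1]
```

View pics/w17.png

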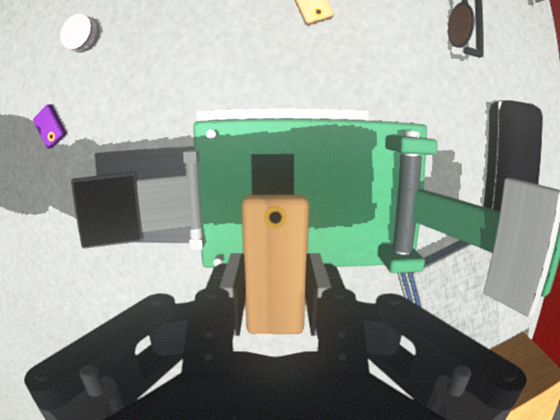

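Call:
jog_arm(
  rows=[
    {"xyz": [4, -1.4, -0.5], "delta_rot": [0, 0, 7], "fingers": 1},
    {"xyz": [8, -2.8, -1], "delta_rot": [0, 0, 14], "fingers": 1},
    {"xyz": [12, -4.2, -1.5], "delta_rot": [0, 0, 21], "fingers": 1},
    {"xyz": [16, -5.6, -2], "delta_rot": [0, 0, 28], "fingers": 1},
    {"xyz": [20, -7, -2.4], "delta_rot": [0, 0, 35], "fingers": 1},
  ],
)

```text
clock: 17.1
tcp_pos: [0.5581, -0.0494, 0.205]
orientation: [2.862, 1.273, 0.015]
contact_force: [0.5, 0.6, 0.0]
grip_width: 0.0281
```

```bash
python3 -c "
from h import *
delta([.47,.12,.2],97.3)"
```

```text
t 17.1 tcp [ 0.5581 -0.0494  0.205 ] jaw -42.0 q7 -0.93 F [0.5 0.6 0. ] w 0.0281
  xyz cm [  6.69 -17.89   0.32] rot deg [ 0.6 -0.5 40.7]
```

Call:
jog_arm(
  rows=[
    {"xyz": [1.3, -3.6, 0], "delta_rot": [0, 0, 7], "fingers": 1},
    {"xyz": [2.6, -7.2, 0], "delta_rot": [0, 0, 14], "fingers": 1},
    {"xyz": [3.9, -10.8, 0], "delta_rot": [0, 0, 21], "fingers": 1},
    {"xyz": [5.3, -14.4, 0], "delta_rot": [0, 0, 28], "fingers": 1},
    {"xyz": [6.7, -17.9, 0], "delta_rot": [0, 0, 35], "fingers": 1},
  ],
)

```text
clock: 17.52
tcp_pos: [0.4705, 0.1183, 0.2038]
orientation: [3.113, 0.373, 0.019]
contact_force: [0.1, 0.3, 0.2]
grip_width: 0.028
```

```bash
python3 -c "
from h import *
delta([.4541,.2468,.15],97.3)
i=look('w18.png',.18)
for q,z in [('box_floor',.006),('cover_grip',.06)]:
  for d in imaging.tip_of('wrist',q)[:1]: print(q,d,at('wrist',d['position'],z,i))
"
```

```text
t 17.52 tcp [0.4705 0.1183 0.2038] jaw -76.3 q7 -1.84 F [0.1 0.3 0.2] w 0.028
  xyz cm [  1.37 -12.91   5.3 ] rot deg [ 0.4 -0.7  6.4]
wood [275. 263.] 8549 [459.2 114.8  87.9  36.4  12.7]
box_floor {'position': [127.1, 178.4], 'conf': 0.6} [0.44856563 0.28302042 0.006     ]
cover_grip {'position': [106.4, 52.4], 'conf': 0.92} [0.57867786 0.30785594 0.06      ]
```

View pics/w18.png

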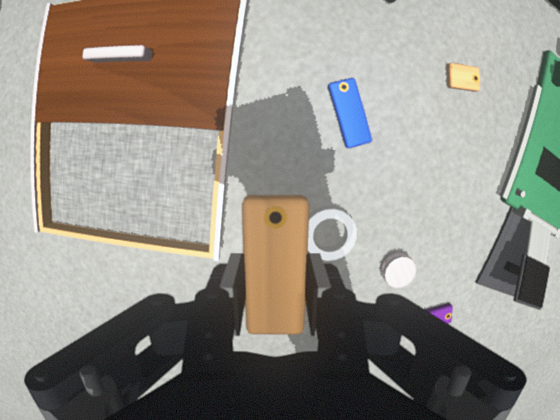

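Call:
jog_arm(
  rows=[
    {"xyz": [0.4, -3.5, 1], "delta_rot": [0.4, -0.7, 3], "fingers": 1},
    {"xyz": [0.8, -7, 2], "delta_rot": [0.4, -0.7, 6], "fingers": 1},
    {"xyz": [1.2, -10.5, 3], "delta_rot": [0.4, -0.7, 6.4], "fingers": 1},
    {"xyz": [1.4, -12.9, 5], "delta_rot": [0.4, -0.7, 6.4], "fingers": 1},
    {"xyz": [1.4, -12.9, 8], "delta_rot": [0.4, -0.7, 6.4], "fingers": 1},
  ],
)

```text
clock: 18.08
tcp_pos: [0.4542, 0.2549, 0.1253]
orientation: [-3.126, -0.228, -0.009]
contact_force: [0.5, -0.5, -1.0]
grip_width: 0.0282
```

```bash
python3 -c "
from h import *
delta([.4541,.2455,.05],97.3)
i=look('w19.png',.13)
for q,z in [('box_floor',.006),('cover_grip',.06)]:
  for d in imaging.tip_of('wrist',q)[:1]: print(q,d,at('wrist',d['position'],z,i))
"
```

```text
t 18.08 tcp [0.4542 0.2549 0.1253] jaw -81.7 q7 -2.28 F [ 0.5 -0.5 -1. ] w 0.0282
  xyz cm [-0.19  0.98  7.52] rot deg [-0.4 -0.3  1. ]
wood [276. 262.] 8525 [456.4 253.2  72.8  33.6   6.8]
box_floor {'position': [235.1, 210.9], 'conf': 0.68} [0.44762208 0.2878925  0.006     ]
```

View pics/w19.png

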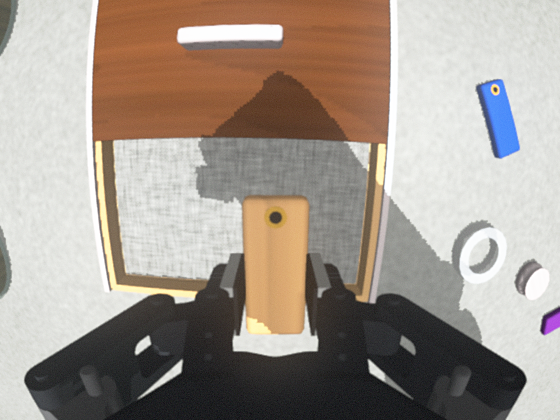

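Call:
jog_arm(
  rows=[
    {"xyz": [-0.2, 1, 2.5], "delta_rot": [-0.4, -0.3, 1], "fingers": 1},
    {"xyz": [-0.2, 1, 5], "delta_rot": [-0.4, -0.3, 1], "fingers": 1},
    {"xyz": [-0.2, 1, 7.5], "delta_rot": [-0.4, -0.3, 1], "fingers": 1},
    {"xyz": [-0.2, 1, 9], "delta_rot": [-0.4, -0.3, 1], "fingers": 1},
    {"xyz": [-0.2, 1, 9.8], "delta_rot": [-0.4, -0.3, 1], "fingers": 1},
  ],
)

```text
clock: 18.65
tcp_pos: [0.4524, 0.2339, 0.0236]
orientation: [3.126, 0.186, -0.014]
contact_force: [-0.7, -0.3, -0.2]
grip_width: 0.0285
```

```bash
python3 -c "
from h import *
delta([.4541,.2455,.012],97.3)
i=look('w20.png',.04)
"
```

```text
t 18.65 tcp [0.4524 0.2339 0.0236] jaw -83.2 q7 -2.38 F [-0.7 -0.3 -0.2] w 0.0285
  xyz cm [ 0.32 -1.14  1.14] rot deg [ 0.6  0.6 -0.5]
wood [276. 261.] 8685 [459.9 233.9  67.8  33.1   5.3]
```

View pics/w20.png

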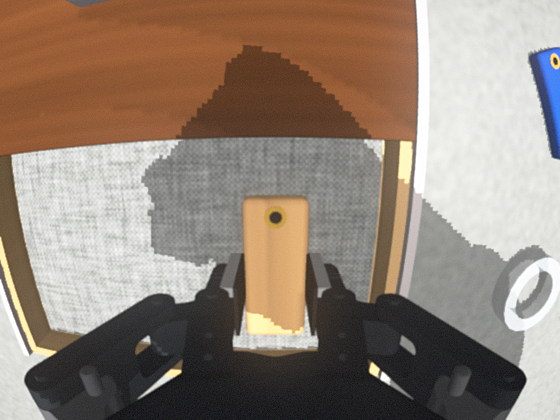

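Call:
jog_arm(
  rows=[
    {"xyz": [0.2, -0.4, 0.4], "delta_rot": [0.6, 0.6, -0.5], "fingers": 1},
    {"xyz": [0.3, -0.6, 0.8], "delta_rot": [0.6, 0.6, -0.5], "fingers": 1},
    {"xyz": [0.3, -0.6, 1.1], "delta_rot": [0.6, 0.6, -0.5], "fingers": 1},
    {"xyz": [0.3, -0.6, 1.2], "delta_rot": [0.6, 0.6, -0.5], "fingers": 1},
    {"xyz": [0.3, -0.6, 1.2], "delta_rot": [0.6, 0.6, -0.5], "fingers": 1},
  ],
)

```text
clock: 19.12
tcp_pos: [0.4546, 0.2406, 0.0114]
orientation: [-3.134, -0.201, -0.001]
contact_force: [-0.4, 0.9, -0.8]
grip_width: 0.0283
```

Call:
jog_arm(
  rows=[
    {"xyz": [0, 0, 0.1], "delta_rot": [0, 0, 0], "fingers": 0.8},
    {"xyz": [0, 0, 0.1], "delta_rot": [0, 0, 0], "fingers": 0.6},
    {"xyz": [0, 0, 0], "delta_rot": [0, 0, 0], "fingers": 0.4},
    {"xyz": [0, 0, 0], "delta_rot": [0, 0, 0], "fingers": 0.4},
    {"xyz": [0, 0, -0.5], "delta_rot": [0, 0, 0], "fingers": 0.4},
  ],
)

```text
clock: 19.53
tcp_pos: [0.4541, 0.2403, 0.0161]
orientation: [-3.135, -0.201, 0.0]
contact_force: [-0.5, 0.0, -0.7]
grip_width: 0.0509
```

```bash
python3 -c "
from h import *
delta([.45,.12,.2],60)
i=look('w21.png',.018)
"
```

```text
t 19.53 tcp [0.4541 0.2403 0.0161] jaw -82.7 q7 -2.39 F [-0.5  0.  -0.7] w 0.0509
  xyz cm [ -1.95  11.87 -18.4 ] rot deg [-0.   0.  37.3]
wood [275. 256.] 8015 [457.4 240.6  71.7  29.4   7. ]
```

View pics/w21.png

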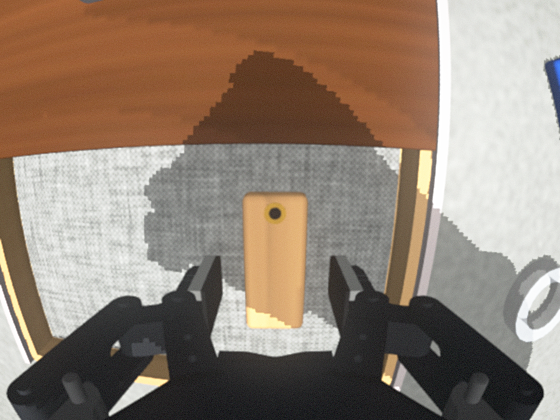

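Call:
jog_arm(
  rows=[
    {"xyz": [0, 0, -4], "delta_rot": [0, 0, 0], "fingers": 0.4},
    {"xyz": [0, 0, -8], "delta_rot": [0, 0, 0], "fingers": 0.3},
    {"xyz": [0, 2, -12], "delta_rot": [0, 0, -7], "fingers": 0},
    {"xyz": [1, 5, -15], "delta_rot": [0, 0, -14], "fingers": 0},
    {"xyz": [2, 8, -18], "delta_rot": [0, 0, -21], "fingers": 0},
  ],
)

```text
clock: 20.0
tcp_pos: [0.4802, 0.1736, 0.1894]
orientation: [-3.05, -0.748, -0.005]
contact_force: [0.4, -0.8, 0.4]
grip_width: 0.0854
```

```bash
python3 -c "
from h import *
delta([.63,-.15,.2],15.2)
imaging.grab_frame('side')
for d in imaging.cut_out('side','fob_short')[:2]: print(d['conf'],d['position'],rect('side',d['region'],.008))
"
```

```text
t 20.0 tcp [0.4802 0.1736 0.1894] jaw -62.4 q7 -1.75 F [ 0.4 -0.8  0.4] w 0.0854
  xyz cm [-1.68 35.62 -1.07] rot deg [  0.1  -0.2 -77.6]
0.72 [228.5, 321.1] [ 356.8 -141.    45.2   32.7  111.9]
0.55 [337.8, 238.8] [656.4 -65.2  46.7  35.7 105.2]
```

Call:
jog_arm(
  rows=[
    {"xyz": [-0.2, 4, 0], "delta_rot": [0, 0, -7], "fingers": 0},
    {"xyz": [-0.4, 8, 0], "delta_rot": [0, 0, -14], "fingers": 0},
    {"xyz": [-0.6, 12, 0], "delta_rot": [0, 0, -21], "fingers": 0},
    {"xyz": [-0.8, 16, 0], "delta_rot": [0, 0, -28], "fingers": 0},
    {"xyz": [-1, 20, 0], "delta_rot": [0, 0, -35], "fingers": 0},
  ],
)

```text
clock: 20.52
tcp_pos: [0.5631, -0.0066, 0.1914]
orientation: [2.703, 1.594, 0.013]
contact_force: [0.6, 0.2, -0.8]
grip_width: 0.0854
```

```bash
python3 -c "
from h import *
delta([.63,-.15,.2],15.2)
"
```

```text
t 20.52 tcp [ 0.5631 -0.0066  0.1914] jaw -28.9 q7 -0.83 F [ 0.6  0.2 -0.8] w 0.0854
  xyz cm [-9.31 12.8  -0.82] rot deg [  0.5  -0.1 -44.1]
```

Call:
jog_arm(
  rows=[
    {"xyz": [-2, 2.6, 0], "delta_rot": [0, 0, -7], "fingers": 0},
    {"xyz": [-4, 5.2, 0], "delta_rot": [0, 0, -14], "fingers": 0},
    {"xyz": [-6, 7.8, 0], "delta_rot": [0, 0, -21], "fingers": 0},
    {"xyz": [-8, 10.4, 0], "delta_rot": [0, 0, -28], "fingers": 0},
    {"xyz": [-9.3, 12.8, 0], "delta_rot": [0, 0, -35], "fingers": 0},
  ],
)

```text
clock: 20.93
tcp_pos: [0.6299, -0.153, 0.1912]
orientation: [2.094, 2.334, 0.009]
contact_force: [0.4, -0.7, -0.1]
grip_width: 0.0858
```

Call:
jog_arm(
  rows=[
    {"xyz": [0, 0.5, 0.5], "delta_rot": [0, 0, -7], "fingers": 0},
    {"xyz": [0, 0.5, 1], "delta_rot": [0, 0, -9], "fingers": 0},
    {"xyz": [0, 0.5, 1], "delta_rot": [0, 0, -9], "fingers": 0},
    {"xyz": [0, 0.5, 1], "delta_rot": [0, 0, -9], "fingers": 0},
    {"xyz": [0, 0.5, 1], "delta_rot": [0, 0, -9], "fingers": 0},
  ],
)

```text
clock: 21.35
tcp_pos: [0.6348, -0.1516, 0.1813]
orientation: [1.905, 2.491, 0.008]
contact_force: [-0.2, 0.7, -0.4]
grip_width: 0.0854
```

```bash
python3 -c "
from h import *
i=look('w22.png',.012)
delta([.6575,-.063,.1],15.2)
"
```

```text
wood [321. 116.] 979 [658.7 -64.2  43.   29.5 104. ]
wood [476. 130.] 588 [829.2 -22.   48.   25.9  58.1]
wood [450. 186.] 644 [817.3 -91.8  44.   27.6  76.4]
t 21.4 tcp [ 0.635  -0.1516  0.1816] jaw 15.2 q7 0.09 F [-1.   0.3  0.3] w 0.0853
  xyz cm [7.97 4.43 8.18] rot deg [ 0.5  0.1 -0. ]
```

View pics/w22.png

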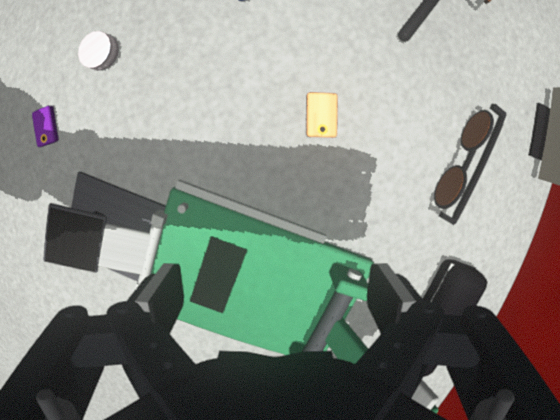

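Call:
jog_arm(
  rows=[
    {"xyz": [3, 1.6, 1], "delta_rot": [0.5, 0, 0.5], "fingers": 0.1},
    {"xyz": [6, 3.3, 3], "delta_rot": [0.5, 0, 0.5], "fingers": 0.2},
    {"xyz": [7.9, 4.4, 5], "delta_rot": [0.5, 0, 0.5], "fingers": 0.35},
    {"xyz": [7.9, 4.4, 8], "delta_rot": [0.5, 0, 0.5], "fingers": 0.35},
    {"xyz": [7.9, 4.4, 9], "delta_rot": [0.5, 0, 0.5], "fingers": 0.35},
  ],
)

```text
clock: 21.82
tcp_pos: [0.6556, -0.0609, 0.0888]
orientation: [-1.913, -2.489, 0.006]
contact_force: [-1.4, -0.8, -0.4]
grip_width: 0.0555
```

```bash
python3 -c "
from h import *
i=look('w23.png',.012)
delta([.6575,-.064,.003],14.5)
"
```

```text
wood [533.  25.] 632 [827.4 177.5  89.7  27.5  57.1]
wood [279. 224.] 2424 [658.7 -62.7  44.3  29.2 105.2]
t 21.87 tcp [ 0.6548 -0.0633  0.0878] jaw 14.8 q7 -0.12 F [-1.5 -0.4 -0.1] w 0.0557
  xyz cm [-0.14  0.31  8.48] rot deg [-0.4  0.   0.3]
```

View pics/w23.png

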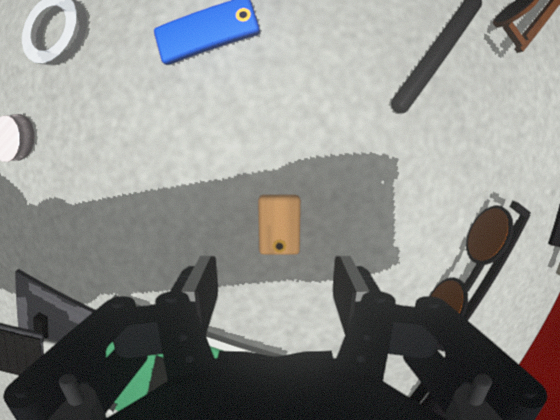

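Call:
jog_arm(
  rows=[
    {"xyz": [0, 0.4, 2], "delta_rot": [-0.4, 0, 0], "fingers": 0.35},
    {"xyz": [0, 0.4, 4.5], "delta_rot": [-0.4, 0, 0], "fingers": 0.35},
    {"xyz": [0, 0.4, 7], "delta_rot": [-0.4, 0, 0], "fingers": 0.35},
    {"xyz": [0, 0.4, 8.2], "delta_rot": [-0.4, 0, 0], "fingers": 0.35},
    {"xyz": [0, 0.4, 8.4], "delta_rot": [-0.4, 0, 0], "fingers": 0.4},
  ],
)

```text
clock: 22.28
tcp_pos: [0.6567, -0.064, 0.0022]
orientation: [-1.919, -2.485, 0.005]
contact_force: [-0.4, -0.6, -0.2]
grip_width: 0.0513
```

```bash
python3 -c "
from h import *
i=look('w24.png',.012)
delta([.6585,-.063,.004],14.8)
"
```

```text
wood [280. 271.] 5620 [658.5 -61.9  45.4  29.3 104.8]
t 22.33 tcp [ 0.6576 -0.0636  0.0034] jaw 14.7 q7 -0.18 F [0.4 1.4 0.2] w 0.0513
  xyz cm [ 0.03  0.1  -0.06] rot deg [-0.1  0.  -0.1]
```

View pics/w24.png

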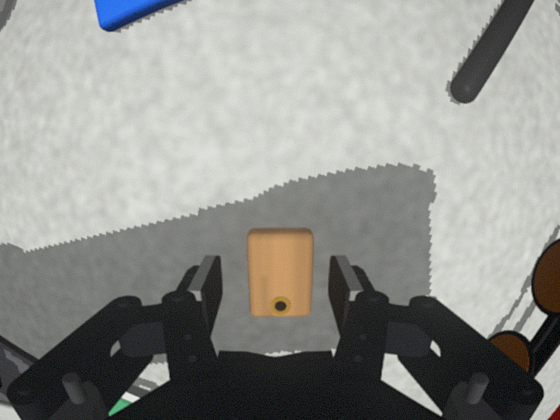

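Call:
jog_arm(
  rows=[
    {"xyz": [-0.2, 0.1, -0.1], "delta_rot": [0, 0, 0], "fingers": 0.6},
    {"xyz": [-0.2, 0.1, -0.2], "delta_rot": [0, 0, 0], "fingers": 0.8},
    {"xyz": [-0.2, 0.1, -0.2], "delta_rot": [0, 0, 0], "fingers": 1},
    {"xyz": [-0.2, 0.1, -0.2], "delta_rot": [0, 0, 0], "fingers": 1},
    {"xyz": [-0.2, 0.1, -0.2], "delta_rot": [0, 0, 0], "fingers": 1},
  ],
)

```text
clock: 22.75
tcp_pos: [0.6606, -0.0657, 0.0074]
orientation: [1.919, 2.484, -0.001]
contact_force: [-0.4, -0.9, 7.1]
grip_width: 0.0277
```

Call:
jog_arm(
  rows=[
    {"xyz": [0, 0, -1], "delta_rot": [0, 0, 0], "fingers": 1},
    {"xyz": [0, 0, -4], "delta_rot": [0, 0, 0], "fingers": 1},
    {"xyz": [0, 0, -8], "delta_rot": [0, 0, 0], "fingers": 1},
    {"xyz": [0, 0, -12], "delta_rot": [0, 0, 0], "fingers": 1},
    {"xyz": [0, 0, -15], "delta_rot": [0, 0, 0], "fingers": 1},
  ],
)

```text
clock: 23.17
tcp_pos: [0.6612, -0.0647, 0.1619]
orientation: [1.916, 2.483, 0.003]
contact_force: [0.1, -0.0, -0.4]
grip_width: 0.0278
```

```bash
python3 -c "
from h import *
z=r.get_obs()['tcp_pos'][2]
i=look('w25.png',z+.006)
delta([.591,-.32,.17],-6.5)
"
```

```text
wood [275. 261.] 5328 [659.9 -59.8  44.2  29.2 104.5]
t 23.22 tcp [ 0.6644 -0.0643  0.168 ] jaw 14.7 q7 -0.07 F [2.8 0.2 3.8] w 0.0282
  xyz cm [-22.88 -13.57  -0.25] rot deg [ 0.8  0.2 21.2]
```

View pics/w25.png

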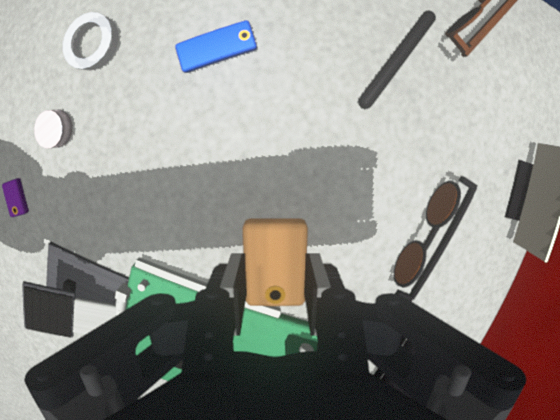

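Call:
jog_arm(
  rows=[
    {"xyz": [-3.5, -2.1, 0], "delta_rot": [0.8, 0.2, 5], "fingers": 1},
    {"xyz": [-7, -4.2, 0], "delta_rot": [0.8, 0.2, 10], "fingers": 1},
    {"xyz": [-10.5, -6.3, 0], "delta_rot": [0.8, 0.2, 15], "fingers": 1},
    {"xyz": [-14, -8.4, 0], "delta_rot": [0.8, 0.2, 21], "fingers": 1},
    {"xyz": [-17.5, -10.4, 0], "delta_rot": [0.8, 0.2, 21], "fingers": 1},
  ],
)

```text
clock: 23.63
tcp_pos: [0.6072, -0.2615, 0.1687]
orientation: [2.346, 2.089, 0.0]
contact_force: [1.7, -0.7, -0.6]
grip_width: 0.0277
```

```bash
python3 -c "
from h import *
z=r.get_obs()['tcp_pos'][2]
i=look('w26.png',z+.006)
delta([.5995,-.2555,.08],-6.5)
"
```

```text
wood [275. 261.] 5380 [ 608.  -256.    45.    29.2   83.3]
t 23.68 tcp [ 0.6036 -0.2737  0.1679] jaw -7.1 q7 -0.07 F [-2.  -8.9 -1.4] w 0.0282
  xyz cm [ 1.83 -0.61  8.78] rot deg [-0.1  0.4 -0.6]
```

View pics/w26.png

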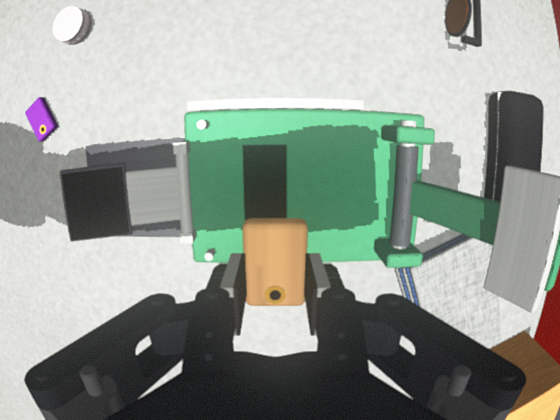

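Call:
jog_arm(
  rows=[
    {"xyz": [1, -0.5, 2], "delta_rot": [0, 0.4, -0.6], "fingers": 1},
    {"xyz": [1.8, -0.6, 5], "delta_rot": [0, 0.4, -0.6], "fingers": 1},
    {"xyz": [1.8, -0.6, 8], "delta_rot": [0, 0.4, -0.6], "fingers": 1},
    {"xyz": [1.8, -0.6, 11], "delta_rot": [0, 0.4, -0.6], "fingers": 1},
    {"xyz": [1.8, -0.6, 12], "delta_rot": [0, 0.4, -0.6], "fingers": 1},
  ],
)

```text
clock: 24.1
tcp_pos: [0.5968, -0.2549, 0.044]
orientation: [-2.338, -2.09, 0.007]
contact_force: [-0.4, 0.4, -0.9]
grip_width: 0.0277
```

```bash
python3 -c "
from h import *
delta([.5995,-.256,.0225],-6.5)
"
```

```text
t 24.1 tcp [ 0.5968 -0.2549  0.044 ] jaw -6.4 q7 -0.16 F [-0.4  0.4 -0.9] w 0.0277
  xyz cm [-0.08  0.3   2.15] rot deg [-0.4 -0.1  0.1]
```

Call:
jog_arm(
  rows=[
    {"xyz": [-0.1, 0.3, 0.8], "delta_rot": [-0.4, 0, 0], "fingers": 1},
    {"xyz": [-0.1, 0.3, 1.5], "delta_rot": [-0.4, 0, 0], "fingers": 1},
    {"xyz": [-0.1, 0.3, 1.9], "delta_rot": [-0.4, 0, 0], "fingers": 1},
    {"xyz": [-0.1, 0.3, 2.05], "delta_rot": [-0.4, 0, 0], "fingers": 1},
    {"xyz": [-0.1, 0.3, 2.1], "delta_rot": [-0.4, 0, 0], "fingers": 1},
  ],
)

```text
clock: 24.52
tcp_pos: [0.6003, -0.2564, 0.0239]
orientation: [2.342, 2.093, 0.001]
contact_force: [0.2, 0.6, 0.5]
grip_width: 0.0278
```

```bash
python3 -c "
from h import *
delta([.5995,-.256,.0225],-6.5)
i=look('w27.png',.028)
"
```

```text
t 24.52 tcp [ 0.6003 -0.2564  0.0239] jaw -6.4 q7 -0.17 F [0.2 0.6 0.5] w 0.0278
  xyz cm [ 0.03 -0.08  0.14] rot deg [ 0.  -0.   0.1]
wood [275. 261.] 5622 [ 600.8 -252.    46.3   30.4   83.4]
```

View pics/w27.png

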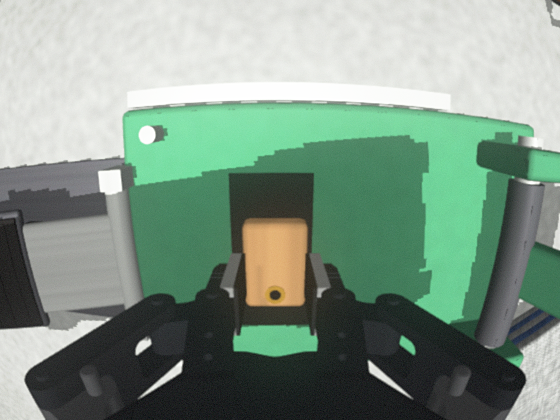

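Call:
jog_arm(
  rows=[
    {"xyz": [0.25, 0, 0], "delta_rot": [0, 0, 0], "fingers": 1},
    {"xyz": [0.25, 0, 0.1], "delta_rot": [0, 0, 0], "fingers": 1},
    {"xyz": [0.25, 0, 0.1], "delta_rot": [0, 0, 0], "fingers": 0.8},
    {"xyz": [0.25, 0, 0.1], "delta_rot": [0, 0, 0], "fingers": 0.5},
    {"xyz": [0.25, 0, 0], "delta_rot": [0, 0, 0], "fingers": 0.4},
  ],
)

```text
clock: 24.98
tcp_pos: [0.6004, -0.2539, 0.024]
orientation: [2.342, 2.093, 0.001]
contact_force: [-0.5, 0.7, -0.2]
grip_width: 0.0506
```

Call:
jog_arm(
  rows=[
    {"xyz": [0, 0, -2], "delta_rot": [0, 0, 0], "fingers": 0.4},
    {"xyz": [0, 0, -5], "delta_rot": [0, 0, 0], "fingers": 0.4},
    {"xyz": [-1, -1, -9], "delta_rot": [0, 0, 0], "fingers": 0.4},
    {"xyz": [-4, -4, -13], "delta_rot": [0, 0, 0], "fingers": 0.4},
    {"xyz": [-6, -6, -15], "delta_rot": [0, 0, 0], "fingers": 0.4},
  ],
)

```text
clock: 25.4
tcp_pos: [0.5415, -0.3007, 0.1703]
orientation: [2.337, 2.096, 0.005]
contact_force: [1.1, -0.7, -0.6]
grip_width: 0.0508
```

```bash
python3 -c "
from h import *
i=look('w28.png',.028)
delta([.446,-.235,.10],-6.5)
"
```

```text
wood [334. 141.] 1555 [ 600.5 -250.9   44.6   30.9   84.8]
t 25.45 tcp [ 0.5368 -0.3097  0.1743] jaw -6.8 q7 0.03 F [-4.3 -5.1  2.1] w 0.0514
  xyz cm [ 6.39 -9.93  7.34] rot deg [ 0.2  0.4 -0.3]
```

View pics/w28.png

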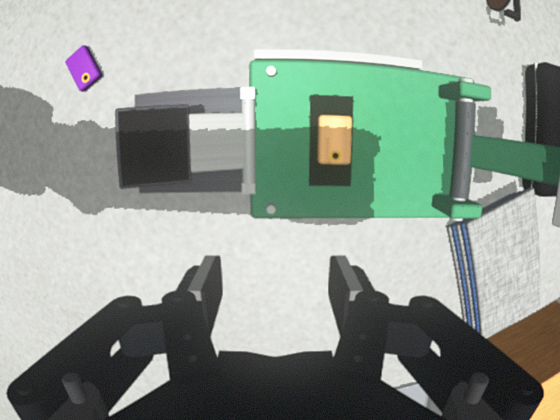

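The short fob is centred on the pad, at (334,141) with the pad at (331,141). Pressing the pedal.

Call:
jog_arm(
  rows=[
    {"xyz": [2, -3, 1], "delta_rot": [0, 0, 0], "fingers": 1},
    {"xyz": [4, -6, 2], "delta_rot": [0, 0, 0], "fingers": 1},
    {"xyz": [6.3, -9, 3], "delta_rot": [0, 0, 0], "fingers": 1},
    {"xyz": [6.4, -9.9, 6], "delta_rot": [0, 0, 0], "fingers": 1},
    {"xyz": [6.4, -9.9, 8], "delta_rot": [0, 0, 0], "fingers": 1},
  ],
)

```text
clock: 25.87
tcp_pos: [0.4431, -0.2337, 0.0925]
orientation: [2.343, 2.083, -0.007]
contact_force: [-0.4, -0.3, -0.3]
grip_width: -0.0
```

```bash
python3 -c "
from h import *
delta([.446,-.235,.04],-6.5)
i=look('w29.png',.028)
"
```

```text
t 25.87 tcp [ 0.4431 -0.2337  0.0925] jaw -6.7 q7 -0.1 F [-0.4 -0.3 -0.3] w -0.0
  xyz cm [-0.05  0.29  5.25] rot deg [ 0.1  0.5 -0.2]
wood [474. 223.] 1427 [ 597.6 -249.9   46.2   35.6   84. ]
```

View pics/w29.png

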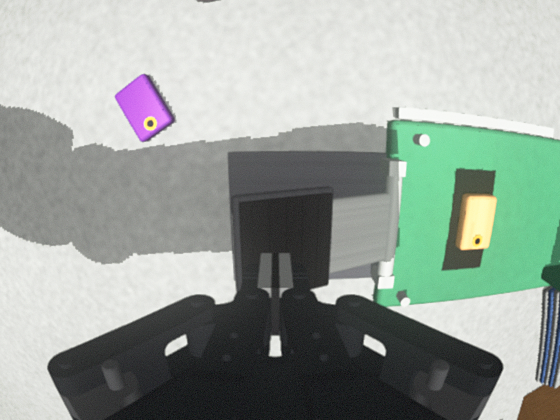

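Call:
jog_arm(
  rows=[
    {"xyz": [0, 0.3, 1.2], "delta_rot": [0, 0, 0], "fingers": 1},
    {"xyz": [0, 0.4, 2.4], "delta_rot": [0, 0, 0], "fingers": 1},
    {"xyz": [0, 0.4, 3.5], "delta_rot": [0, 0, 0], "fingers": 1},
    {"xyz": [0, 0.4, 4.6], "delta_rot": [0, 0, 0], "fingers": 1},
    {"xyz": [0, 0.4, 5.4], "delta_rot": [0, 0, 0], "fingers": 1},
  ],
)

```text
clock: 26.33
tcp_pos: [0.4466, -0.2351, 0.0354]
orientation: [2.347, 2.084, -0.01]
contact_force: [-4.9, 0.9, 9.1]
grip_width: 0.0002
```

Call:
jog_arm(
  rows=[
    {"xyz": [0, 0, 0.3], "delta_rot": [0, 0, 0], "fingers": 1},
    {"xyz": [0, 0, 0.5], "delta_rot": [0, 0, 0], "fingers": 1},
    {"xyz": [0, 0, 0.6], "delta_rot": [0, 0, 0], "fingers": 1},
    {"xyz": [0, 0, 0.7], "delta_rot": [0, 0, 0], "fingers": 1},
    {"xyz": [0, 0, 0.7], "delta_rot": [0, 0, 0], "fingers": 1},
  ],
)

```text
clock: 26.75
tcp_pos: [0.4463, -0.2352, 0.0315]
orientation: [2.347, 2.083, -0.016]
contact_force: [-14.1, 5.5, 42.5]
grip_width: 0.0002
```

```bash
python3 -c "
from h import *
delta([.446,-.235,.034],-6.5)
i=look('w30.png',.028)
"
```

```text
t 26.75 tcp [ 0.4463 -0.2352  0.0315] jaw -6.8 q7 -0.19 F [-14.1   5.5  42.5] w 0.0002
  xyz cm [ 0.01 -0.03 -0.25] rot deg [-0.2  0.5 -0.3]
```

View pics/w30.png

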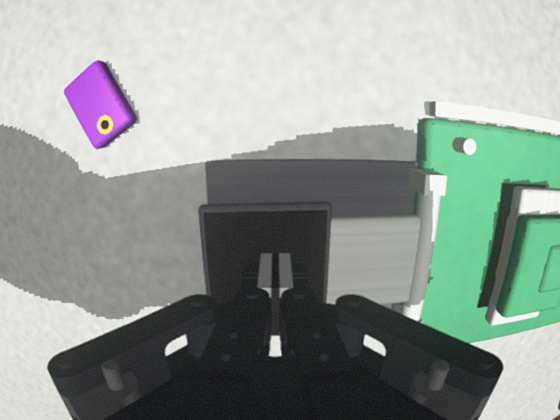

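Call:
jog_arm(
  rows=[
    {"xyz": [0, 0, -0.7], "delta_rot": [0, 0, 0], "fingers": 1},
    {"xyz": [0, 0, -1.5], "delta_rot": [0, 0, 0], "fingers": 1},
    {"xyz": [0, 0, -3], "delta_rot": [0, 0, 0], "fingers": 1},
    {"xyz": [0, 0, -5], "delta_rot": [0, 0, 0], "fingers": 0.8},
    {"xyz": [0, 0, -8], "delta_rot": [0, 0, 0], "fingers": 0.5},
  ],
)

```text
clock: 27.22
tcp_pos: [0.446, -0.2341, 0.1111]
orientation: [2.349, 2.086, -0.016]
contact_force: [0.8, 0.4, 0.8]
grip_width: 0.0229
```

Call:
jog_arm(
  rows=[
    {"xyz": [-2, 2, -3], "delta_rot": [0, 0, 0], "fingers": 0.4},
    {"xyz": [-4, 5, -4], "delta_rot": [0, 0, 0], "fingers": 0.4},
    {"xyz": [-6, 9, -4], "delta_rot": [0, 0, 0], "fingers": 0.4},
    {"xyz": [-6, 12, -4], "delta_rot": [0, 0, 0], "fingers": 0.4},
    {"xyz": [-6, 12, -4], "delta_rot": [0, 0, 0], "fingers": 0.4},
  ],
)

```text
clock: 27.63
tcp_pos: [0.5644, -0.3092, 0.1515]
orientation: [2.347, 2.081, -0.008]
contact_force: [0.9, 0.5, 0.3]
grip_width: 0.0512
```

```bash
python3 -c "
from h import *
i=look('w31.png',.028)
delta([.6,-.2515,.07],-6.5)
"
```

```text
wood [311. 135.] 1693 [ 600.9 -251.1   44.7   30.7   84. ]
t 27.68 tcp [ 0.5616 -0.3078  0.1508] jaw -6.8 q7 -0.01 F [-0.3  0.7 -0.8] w 0.0511
  xyz cm [6.09 3.18 8.03] rot deg [-0.2  0.4 -0.3]
```

View pics/w31.png

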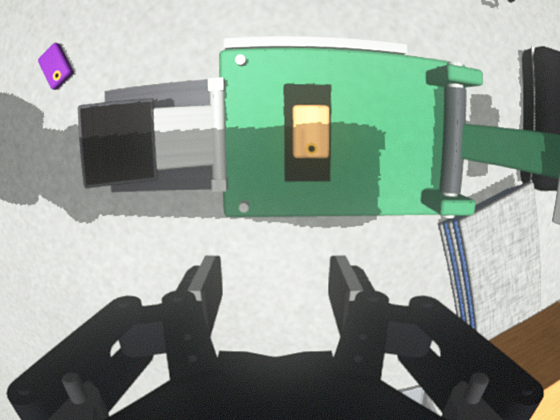

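The pedal is up and the fob is still at its place (311,132). Picking it up.

Call:
jog_arm(
  rows=[
    {"xyz": [3, 1.6, 1], "delta_rot": [0, 0.4, 0], "fingers": 0.4},
    {"xyz": [6.1, 3.2, 3], "delta_rot": [0, 0.4, 0], "fingers": 0.4},
    {"xyz": [6.1, 3.2, 6], "delta_rot": [0, 0.4, 0], "fingers": 0.4},
    {"xyz": [6.1, 3.2, 8], "delta_rot": [0, 0.4, 0], "fingers": 0.4},
    {"xyz": [6.1, 3.2, 8], "delta_rot": [0, 0.4, 0], "fingers": 0.4},
  ],
)

```text
clock: 28.1
tcp_pos: [0.5966, -0.2499, 0.0658]
orientation: [-2.34, -2.081, 0.009]
contact_force: [-1.7, -0.0, -0.2]
grip_width: 0.0509
```

```bash
python3 -c "
from h import *
delta([.6005,-.2515,.020],-6.2)
i=look('w32.png',.028)
"
```

```text
t 28.1 tcp [ 0.5966 -0.2499  0.0658] jaw -6.7 q7 -0.16 F [-1.7 -0.  -0.2] w 0.0509
  xyz cm [-0.13  0.46  4.57] rot deg [-0.7 -0.2 -0.5]
wood [283. 239.] 3731 [ 601.3 -249.6   45.8   31.    83.4]
```

Call:
jog_arm(
  rows=[
    {"xyz": [-0.1, 0.5, 0.8], "delta_rot": [-0.7, -0.2, -0.3], "fingers": 0.4},
    {"xyz": [-0.1, 0.5, 2], "delta_rot": [-0.7, -0.2, -0.3], "fingers": 0.4},
    {"xyz": [-0.1, 0.5, 3.3], "delta_rot": [-0.7, -0.2, -0.3], "fingers": 0.4},
    {"xyz": [-0.1, 0.5, 4.3], "delta_rot": [-0.7, -0.2, -0.3], "fingers": 0.4},
    {"xyz": [-0.1, 0.5, 4.5], "delta_rot": [-0.7, -0.2, -0.3], "fingers": 0.4},
  ],
)

```text
clock: 28.57
tcp_pos: [0.6007, -0.2522, 0.0209]
orientation: [2.343, 2.092, -0.001]
contact_force: [-0.6, 0.1, -0.3]
grip_width: 0.0511
```

Call:
jog_arm(
  rows=[
    {"xyz": [0, 0, 0], "delta_rot": [0, 0, 0], "fingers": 0.6},
    {"xyz": [0, 0, 0], "delta_rot": [0, 0, 0], "fingers": 0.8},
    {"xyz": [0, 0, 0], "delta_rot": [0, 0, 0], "fingers": 1},
    {"xyz": [0, 0, 0], "delta_rot": [0, 0, 0], "fingers": 1},
    {"xyz": [0, 0, 0], "delta_rot": [0, 0, 0], "fingers": 1},
  ],
)

```text
clock: 28.98
tcp_pos: [0.6011, -0.2524, 0.0214]
orientation: [2.342, 2.091, -0.001]
contact_force: [0.1, 0.1, -0.4]
grip_width: 0.0283
```

```bash
python3 -c "
from h import *
delta([.6005,-.2515,.020],-6.2)
i=look('w33.png',.028)
"
```

```text
t 28.98 tcp [ 0.6011 -0.2524  0.0214] jaw -6.5 q7 -0.19 F [ 0.1  0.1 -0.4] w 0.0283
  xyz cm [ 0.08 -0.07  0.14] rot deg [ 0.1  0.1 -0.3]
wood [275. 266.] 5769 [ 601.5 -249.7   46.7   30.7   83.1]
```

View pics/w33.png

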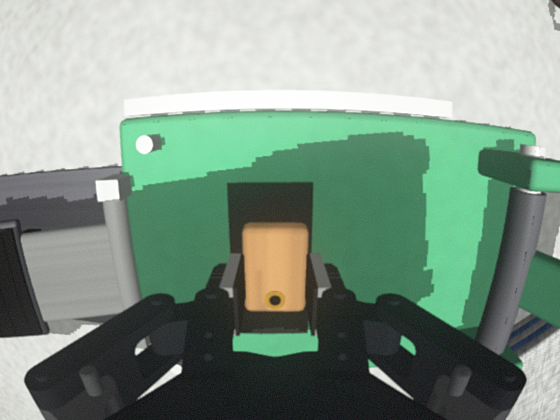

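Call:
jog_arm(
  rows=[
    {"xyz": [0, 0, -1], "delta_rot": [0, 0, 0], "fingers": 1},
    {"xyz": [0, 0, -4], "delta_rot": [0, 0, 0], "fingers": 1},
    {"xyz": [0, 0, -8], "delta_rot": [0, 0, 0], "fingers": 1},
    {"xyz": [0, 0, -12], "delta_rot": [0, 0, 0], "fingers": 1},
    {"xyz": [1, -0.5, -15], "delta_rot": [0, 0, 0], "fingers": 1},
  ],
)

```text
clock: 29.45
tcp_pos: [0.5983, -0.2439, 0.1755]
orientation: [2.342, 2.085, 0.002]
contact_force: [1.0, -1.0, 0.6]
grip_width: 0.0282
```

Call:
jog_arm(
  rows=[
    {"xyz": [3.5, -2, -0.5], "delta_rot": [0, 0, -7], "fingers": 1},
    {"xyz": [7.5, -3.5, -1], "delta_rot": [0, 0, -14], "fingers": 1},
    {"xyz": [11.5, -5, -1.5], "delta_rot": [0, 0, -21], "fingers": 1},
    {"xyz": [15.5, -6.5, -2], "delta_rot": [0, 0, -28], "fingers": 1},
    {"xyz": [19, -8, -2], "delta_rot": [0, 0, -35], "fingers": 1},
  ],
)

```text
clock: 29.87
tcp_pos: [0.5408, -0.0445, 0.1966]
orientation: [1.597, 2.695, -0.0]
contact_force: [1.2, -0.4, 0.8]
grip_width: 0.0283
```

```bash
python3 -c "
from h import *
delta([.47,.14,.2],97.3)
i=look('w34.png',.2)
"
```

```text
t 29.87 tcp [ 0.5408 -0.0445  0.1966] jaw 28.7 q7 0.15 F [ 1.2 -0.4  0.8] w 0.0283
  xyz cm [19.58  2.65 -0.48] rot deg [ -0.    0.5 -68.6]
wood [458.  19.] 3162 [559.1 103.3  65.2  30.3  41.8]
wood [275. 266.] 5492 [540.  -43.6  46.8  30.5 118.5]
```

View pics/w34.png

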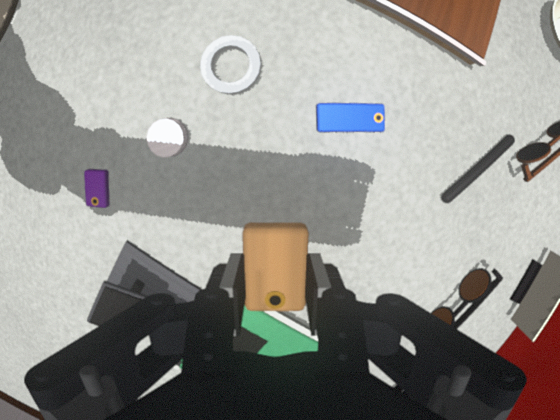

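Call:
jog_arm(
  rows=[
    {"xyz": [4, 0.5, 0], "delta_rot": [0, 0, -7], "fingers": 1},
    {"xyz": [8, 1, 0], "delta_rot": [0, 0, -14], "fingers": 1},
    {"xyz": [12, 1.6, 0], "delta_rot": [0, 0, -21], "fingers": 1},
    {"xyz": [16, 2.1, 0], "delta_rot": [0, 0, -28], "fingers": 1},
    {"xyz": [19.6, 2.6, 0], "delta_rot": [0, 0, -35], "fingers": 1},
  ],
)

```text
clock: 30.33
tcp_pos: [0.4632, 0.1486, 0.1971]
orientation: [0.693, 3.056, 0.001]
contact_force: [0.8, 0.4, -0.4]
grip_width: 0.0284
```

```bash
python3 -c "
from h import *
delta([.4455,.318,.15],97.3)
"
```

```text
t 30.33 tcp [0.4632 0.1486 0.1971] jaw 64.5 q7 0.32 F [ 0.8  0.4 -0.4] w 0.0284
  xyz cm [ 8.94 14.51  4.68] rot deg [  0.    0.4 -32.8]
```

Call:
jog_arm(
  rows=[
    {"xyz": [2, 3.2, 0.5], "delta_rot": [0, 0, -7], "fingers": 1},
    {"xyz": [4, 6.4, 1], "delta_rot": [0, 0, -14], "fingers": 1},
    {"xyz": [6, 9.6, 2], "delta_rot": [0, 0, -21], "fingers": 1},
    {"xyz": [8, 12.8, 3], "delta_rot": [0, 0, -28], "fingers": 1},
    {"xyz": [8.9, 14.5, 4], "delta_rot": [0, 0, -32.8], "fingers": 1},
  ],
)

```text
clock: 30.75
tcp_pos: [0.4444, 0.3226, 0.1578]
orientation: [-0.213, 3.125, 0.003]
contact_force: [-0.4, 1.5, 0.2]
grip_width: 0.0283
```

Call:
jog_arm(
  rows=[
    {"xyz": [0, 0, 0.5], "delta_rot": [0, 0, 0], "fingers": 1},
    {"xyz": [0, 0, 0.5], "delta_rot": [0, 0, 0], "fingers": 1},
    {"xyz": [0, 0, 0.5], "delta_rot": [0, 0, 0], "fingers": 1},
    {"xyz": [0, 0, 0.5], "delta_rot": [0, 0, 0], "fingers": 1},
    {"xyz": [0, 0, 0.5], "delta_rot": [0, 0, 0], "fingers": 1},
  ],
)

```text
clock: 31.17
tcp_pos: [0.4455, 0.321, 0.1534]
orientation: [-0.207, 3.125, 0.001]
contact_force: [0.1, -0.2, -0.6]
grip_width: 0.0283
```

```bash
python3 -c "
from h import *
delta([.4455,.318,.05],97.3)
i=look('w35.png',.018)
"
```

```text
t 31.17 tcp [0.4455 0.321  0.1534] jaw 97.6 q7 0.43 F [ 0.1 -0.2 -0.6] w 0.0283
  xyz cm [ 0.14 -0.29 10.34] rot deg [0.  0.6 0.3]
wood [187. 199.] 2463 [454.9 240.8  71.8  30.8   7.2]
```

View pics/w35.png

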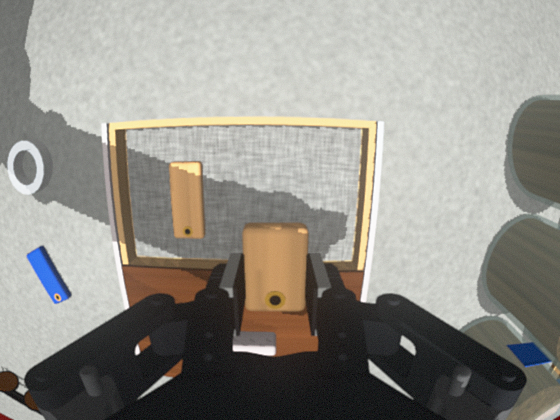

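Call:
jog_arm(
  rows=[
    {"xyz": [0, -0.2, 2.5], "delta_rot": [0, 0.6, 0.3], "fingers": 1},
    {"xyz": [0, -0.2, 5], "delta_rot": [0, 0.6, 0.3], "fingers": 1},
    {"xyz": [0, -0.2, 7.5], "delta_rot": [0, 0.6, 0.3], "fingers": 1},
    {"xyz": [0, -0.2, 10], "delta_rot": [0, 0.6, 0.3], "fingers": 1},
    {"xyz": [0, -0.2, 11.5], "delta_rot": [0, 0.6, 0.3], "fingers": 1},
  ],
)

```text
clock: 31.63
tcp_pos: [0.4469, 0.3174, 0.0365]
orientation: [0.197, -3.134, 0.003]
contact_force: [0.6, -0.2, -0.2]
grip_width: 0.0283
```

```bash
python3 -c "
from h import *
delta([.4455,.318,.0118],97.3)
i=look('w36.png',.018)
"
```

```text
t 31.63 tcp [0.4469 0.3174 0.0365] jaw 97.2 q7 0.3 F [ 0.6 -0.2 -0.2] w 0.0283
  xyz cm [0.13 0.08 2.47] rot deg [-0.1 -0.1 -0.1]
wood [142. 241.] 5462 [454.2 241.8  71.8  32.2   7.4]
wood [275. 266.] 5521 [455.5 317.6  53.3  35.3   7. ]
```

View pics/w36.png

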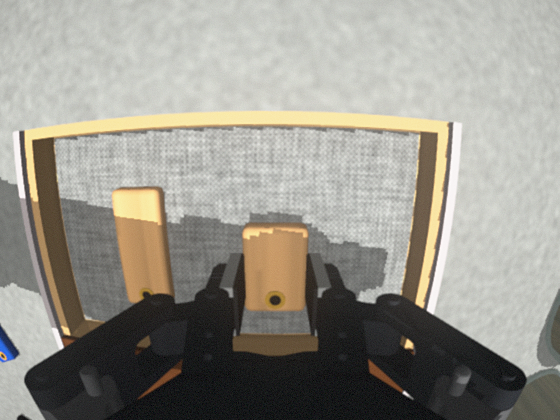

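Call:
jog_arm(
  rows=[
    {"xyz": [0.1, 0.1, 1], "delta_rot": [0, 0, 0], "fingers": 1},
    {"xyz": [0.1, 0.1, 1.8], "delta_rot": [0, 0, 0], "fingers": 1},
    {"xyz": [0.1, 0.1, 2.3], "delta_rot": [0, 0, 0], "fingers": 1},
    {"xyz": [0.1, 0.1, 2.45], "delta_rot": [0, 0, 0], "fingers": 1},
    {"xyz": [0.1, 0.1, 2.5], "delta_rot": [0, 0, 0], "fingers": 1},
  ],
)

```text
clock: 32.1
tcp_pos: [0.4449, 0.3175, 0.0106]
orientation: [0.197, -3.132, 0.006]
contact_force: [-3.0, -4.4, 9.5]
grip_width: 0.0284
```

Call:
jog_arm(
  rows=[
    {"xyz": [0, 0, 0.1], "delta_rot": [0, 0, 0], "fingers": 0.8},
    {"xyz": [0, 0, 0.1], "delta_rot": [0, 0, 0], "fingers": 0.6},
    {"xyz": [0, 0, 0], "delta_rot": [0, 0, 0], "fingers": 0.4},
    {"xyz": [0, 0, 0], "delta_rot": [0, 0, 0], "fingers": 0.4},
    {"xyz": [0, 0, -0.5], "delta_rot": [0, 0, 0], "fingers": 0.4},
  ],
)

```text
clock: 32.52
tcp_pos: [0.4448, 0.3172, 0.0153]
orientation: [0.197, -3.132, 0.007]
contact_force: [0.2, -0.9, 0.3]
grip_width: 0.0514
```

Call:
jog_arm(
  rows=[
    {"xyz": [0, 0, -4], "delta_rot": [0, 0, 0], "fingers": 0.4},
    {"xyz": [0, 0, -8], "delta_rot": [0, 0, 0], "fingers": 0.4},
    {"xyz": [0, 0, -11], "delta_rot": [0, 0, 0], "fingers": 0.4},
    {"xyz": [0, 0, -13], "delta_rot": [0, 0, 0], "fingers": 0.2},
    {"xyz": [0, 0, -14], "delta_rot": [0, 0, 0], "fingers": 0},
  ],
)

```text
clock: 32.93
tcp_pos: [0.4461, 0.3192, 0.1587]
orientation: [-0.197, 3.135, -0.003]
contact_force: [-0.1, -0.1, -1.1]
grip_width: 0.0736
```

```bash
python3 -c "
from h import *
delta([.55,.28,.2],7.3)
i=look('w37.png',.018)
im=imaging.grab_frame('scene');cv2.imwrite('pics/c37.png',im)
im=imaging.grab_frame('side');cv2.imwrite('pics/s37.png',im)
"
```

```text
t 32.93 tcp [0.4461 0.3192 0.1587] jaw 97.2 q7 0.44 F [-0.1 -0.1 -1.1] w 0.0736
  xyz cm [-9.81 -5.2  -4.12] rot deg [-0.1  0.1 89.9]
wood [191. 200.] 2379 [454.7 240.6  71.2  30.7   7.1]
wood [274. 197.] 1495 [442.1 316.1  43.2  29.6   7.1]
```

View pics/w37.png

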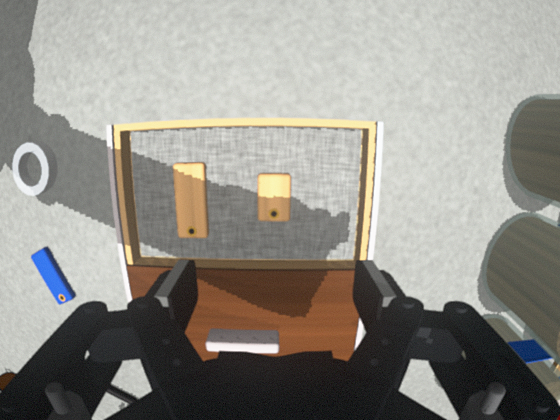

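View pics/c37.png

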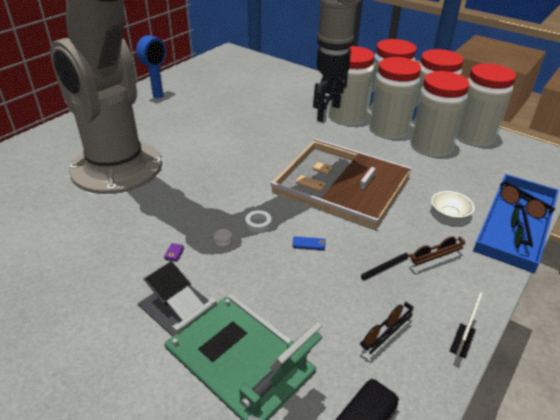

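Both fobs lie flat side by side in the compartment, and nothing wooden is left on the stall. Now the cover.

Call:
jog_arm(
  rows=[
    {"xyz": [-2, -0.5, -1], "delta_rot": [0, 0, 7], "fingers": 0},
    {"xyz": [-4, -1, -1], "delta_rot": [0, 0, 14], "fingers": 0},
    {"xyz": [-6, -1.5, -1], "delta_rot": [0, 0, 21], "fingers": 0},
    {"xyz": [-8, -2, -1], "delta_rot": [0, 0, 28], "fingers": 0},
    {"xyz": [-10, -2.5, -1], "delta_rot": [0, 0, 35], "fingers": 0},
  ],
)

```text
clock: 33.5
tcp_pos: [0.548, 0.3041, 0.1625]
orientation: [-0.763, -3.044, 0.013]
contact_force: [-0.1, 1.2, 0.6]
grip_width: 0.0855
```

Call:
jog_arm(
  rows=[
    {"xyz": [-0.5, -0.5, 0], "delta_rot": [0, 0, 7], "fingers": 0},
    {"xyz": [-1, -1, 0], "delta_rot": [0, 0, 14], "fingers": 0},
    {"xyz": [-1.5, -1.5, 0], "delta_rot": [0, 0, 21], "fingers": 0},
    {"xyz": [-2, -2, 0], "delta_rot": [0, 0, 28], "fingers": 0},
    {"xyz": [-2, -2, 0], "delta_rot": [0, 0, 35], "fingers": 0},
  ],
)

```text
clock: 33.92
tcp_pos: [0.5561, 0.2742, 0.1598]
orientation: [-1.655, -2.668, 0.021]
contact_force: [0.7, -0.8, 0.0]
grip_width: 0.0855
```

```bash
python3 -c "
from h import *
delta([.583,.302,.12],7.3)
"
```

```text
t 33.92 tcp [0.5561 0.2742 0.1598] jaw 26.4 q7 -0.47 F [ 0.7 -0.8  0. ] w 0.0855
  xyz cm [1.32 3.7  3.93] rot deg [-0.7  0.4 19.1]
```

Call:
jog_arm(
  rows=[
    {"xyz": [0.5, 1.5, 0.5], "delta_rot": [-0.7, 0.4, 7], "fingers": 0},
    {"xyz": [1.3, 3.5, 1], "delta_rot": [-0.7, 0.4, 14], "fingers": 0},
    {"xyz": [0.8, 3.7, 1.5], "delta_rot": [-0.7, 0.4, 19], "fingers": 0},
    {"xyz": [0.8, 3.7, 2], "delta_rot": [-0.7, 0.4, 19], "fingers": 0},
    {"xyz": [0.8, 3.7, 2], "delta_rot": [-0.7, 0.4, 19], "fingers": 0},
  ],
)

```text
clock: 34.33
tcp_pos: [0.584, 0.2962, 0.136]
orientation: [-2.071, -2.362, 0.008]
contact_force: [0.3, -1.7, -0.0]
grip_width: 0.0854
```

```bash
python3 -c "
from h import *
delta([.583,.302,.042],7.3)
i=look('w38.png',.018)
for d in imaging.tip_of('wrist','cover_grip')[:1]: print(d,at('wrist',d['position'],.06,i))
"
```

```text
t 34.33 tcp [0.584  0.2962 0.136 ] jaw 7.5 q7 -0.77 F [ 0.3 -1.7 -0. ] w 0.0854
  xyz cm [0.62 0.01 9.4 ] rot deg [-0.2  0.2  0.2]
wood [121. 164.] 1502 [445.  317.3  46.   29.8   6.4]
wood [134. 246.] 2169 [457.2 242.1  73.6  31.6   7.1]
{'position': [267.6, 212.2], 'conf': 0.86} [0.5778009  0.30261329 0.06      ]
```

View pics/w38.png

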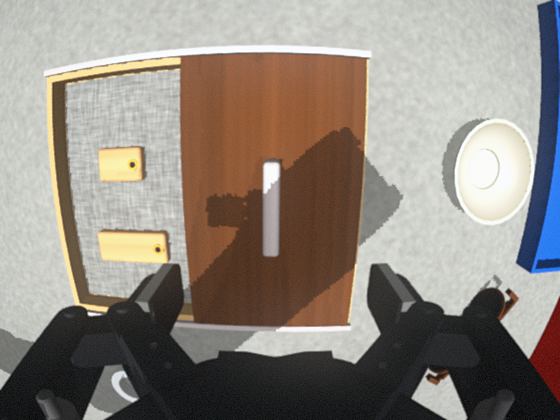

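Call:
jog_arm(
  rows=[
    {"xyz": [0.3, -0.2, 2.5], "delta_rot": [0, 0, 0], "fingers": 0},
    {"xyz": [0.3, -0.2, 5], "delta_rot": [0, 0, 0], "fingers": 0},
    {"xyz": [0.3, -0.2, 7.5], "delta_rot": [0, 0, 0], "fingers": 0},
    {"xyz": [0.3, -0.2, 9], "delta_rot": [0, 0, 0], "fingers": 0},
    {"xyz": [0.3, -0.2, 9.4], "delta_rot": [0, 0, 0], "fingers": 0.2},
  ],
)

```text
clock: 34.85
tcp_pos: [0.5802, 0.2979, 0.041]
orientation: [-2.069, -2.362, 0.011]
contact_force: [-0.6, -0.3, -0.3]
grip_width: 0.0758
```

Call:
jog_arm(
  rows=[
    {"xyz": [0, 0, 0], "delta_rot": [0, 0, 0], "fingers": 0.5},
    {"xyz": [0, 0, 0], "delta_rot": [0, 0, 0], "fingers": 0.8},
    {"xyz": [0, 0, 0], "delta_rot": [0, 0, 0], "fingers": 1},
    {"xyz": [0, 0, 0], "delta_rot": [0, 0, 0], "fingers": 1},
    {"xyz": [0, 0, 0], "delta_rot": [0, 0, 0], "fingers": 1},
  ],
  grip_force=40,
)

```text
clock: 35.27
tcp_pos: [0.5808, 0.2983, 0.0422]
orientation: [-2.069, -2.363, 0.008]
contact_force: [-6.3, -0.9, 2.4]
grip_width: 0.0122
```

```bash
python3 -c "
from h import *
delta([.4473,.283,.042],7.3)
"
```

```text
t 35.27 tcp [0.5808 0.2983 0.0422] jaw 7.6 q7 -0.84 F [-6.3 -0.9  2.4] w 0.0122
  xyz cm [  0.25 -13.44   0.08] rot deg [-0.2  0.2  0.3]
```

Call:
jog_arm(
  rows=[
    {"xyz": [0, -2, 0], "delta_rot": [0, 0, 0], "fingers": 1},
    {"xyz": [0, -4, 0], "delta_rot": [0, 0, 0], "fingers": 1},
    {"xyz": [0, -6, 0], "delta_rot": [0, 0, 0], "fingers": 1},
    {"xyz": [0, -8, 0], "delta_rot": [0, 0, 0], "fingers": 1},
    {"xyz": [0, -10, 0], "delta_rot": [0, 0, 0], "fingers": 1},
  ],
)

```text
clock: 35.68
tcp_pos: [0.4806, 0.2863, 0.0424]
orientation: [-2.068, -2.361, 0.004]
contact_force: [-0.1, 6.6, -12.5]
grip_width: 0.011
```

Call:
jog_arm(
  rows=[
    {"xyz": [0, -0.8, 0], "delta_rot": [0, 0, 0], "fingers": 1},
    {"xyz": [0, -1.6, 0], "delta_rot": [0, 0, 0], "fingers": 1},
    {"xyz": [0, -2.4, 0], "delta_rot": [0, 0, 0], "fingers": 1},
    {"xyz": [0, -3, 0], "delta_rot": [0, 0, 0], "fingers": 1},
    {"xyz": [0, -3.4, 0], "delta_rot": [0, 0, 0], "fingers": 1},
  ],
)

```text
clock: 36.1
tcp_pos: [0.4467, 0.2823, 0.0424]
orientation: [-2.068, -2.361, 0.003]
contact_force: [15.1, 4.9, -19.2]
grip_width: 0.0108
```

```bash
python3 -c "
from h import *
delta([.4473,.283,.042],7.3)
"
```

```text
t 36.1 tcp [0.4467 0.2823 0.0424] jaw 7.6 q7 -1.0 F [ 15.1   4.9 -19.2] w 0.0108
  xyz cm [0.06 0.07 0.04] rot deg [-0.2 -0.1  0.3]
```

Call:
jog_arm(
  rows=[
    {"xyz": [0, -0.2, 0], "delta_rot": [0, 0, 0], "fingers": 1},
    {"xyz": [0, -0.3, 0], "delta_rot": [0, 0, 0], "fingers": 1},
    {"xyz": [0, -0.4, 0], "delta_rot": [0, 0, 0], "fingers": 1},
    {"xyz": [0, -0.4, 0], "delta_rot": [0, 0, 0], "fingers": 1},
    {"xyz": [0, -0.4, 0], "delta_rot": [0, 0, 0], "fingers": 1},
  ],
)

```text
clock: 36.52
tcp_pos: [0.4468, 0.2823, 0.0424]
orientation: [-2.071, -2.36, -0.006]
contact_force: [12.0, 6.3, -21.6]
grip_width: 0.0111
```

Call:
jog_arm(
  rows=[
    {"xyz": [0, 0, 0], "delta_rot": [0, 0, 0], "fingers": 0.8},
    {"xyz": [0, 0, 0], "delta_rot": [0, 0, 0], "fingers": 0.5},
    {"xyz": [0, 0, 0], "delta_rot": [0, 0, 0], "fingers": 0.3},
    {"xyz": [0, 0, 0], "delta_rot": [0, 0, 0], "fingers": 0.3},
    {"xyz": [0, 0, -2], "delta_rot": [0, 0, 0], "fingers": 0.3},
  ],
)

```text
clock: 36.93
tcp_pos: [0.4448, 0.2807, 0.0604]
orientation: [-2.07, -2.36, 0.002]
contact_force: [-0.2, 0.2, -0.9]
grip_width: 0.0595
```

Call:
jog_arm(
  rows=[
    {"xyz": [0, 0, -4], "delta_rot": [0, 0, 0], "fingers": 0.3},
    {"xyz": [0, 0, -8], "delta_rot": [0, 0, 0], "fingers": 0.3},
    {"xyz": [0, 1, -11], "delta_rot": [0, 0, 0], "fingers": 0.1},
    {"xyz": [-3, 2, -13], "delta_rot": [0, 0, 0], "fingers": 0},
    {"xyz": [-6, 3, -15], "delta_rot": [0, 0, 0], "fingers": 0},
  ],
)

```text
clock: 37.35
tcp_pos: [0.4827, 0.2265, 0.2128]
orientation: [-2.065, -2.365, -0.002]
contact_force: [1.4, -0.5, -0.4]
grip_width: 0.0856
```

```bash
python3 -c "
from h import *
i=look('w39.png',.018)
for d in imaging.tip_of('wrist','cover_grip')[:1]: print(d,at('wrist',d['position'],.06,i))
im=imaging.grab_frame('scene');cv2.imwrite('pics/c39.png',im)
im=imaging.grab_frame('side');cv2.imwrite('pics/s39.png',im)
print(r.get_obs()['contact_force'])
"
```

```text
{'position': [240.4, 128.4], 'conf': 0.72} [0.44303774 0.28679162 0.06      ]
[ 0.05365332  0.13904874 -0.11346372]
```

View pics/w39.png

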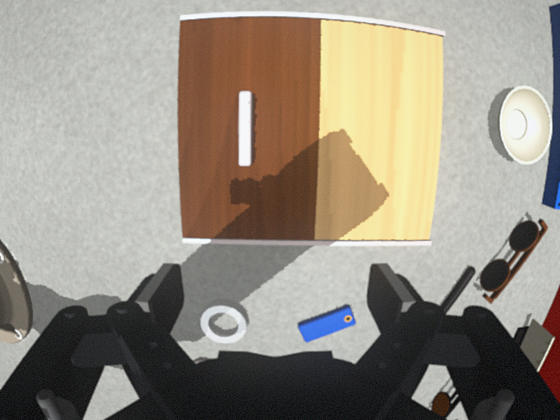

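View pics/s39.png

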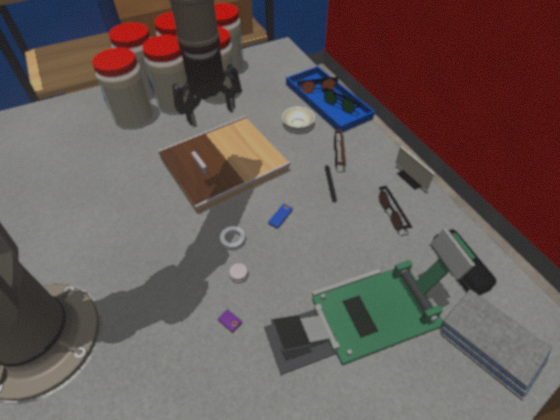

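View pics/c39.png

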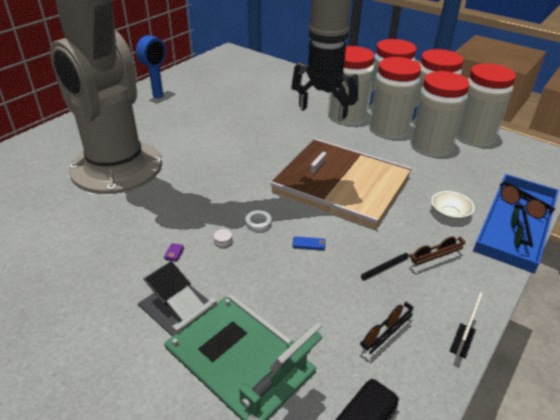

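The cover is closed with no gap at its end, the pedal is up, and the tape and tin are where they started. No wooden fob is left outside.

```bash
python3 -c "
from h import *
print(r.hand_in())"
```

```text
the job is handed in; nothing more can be done
None
```

The job is handed in. The two wooden fobs I found, the long and then the short, were stamped in that order and are in the stock box under the closed cover. No mid or round fob showed in any camera view.

- **Setup:** the cover was about 20 mm open at the start, so I slid it fully open first.
- **Stamping:** each fob lay lengthwise, within about 2 mm of the pad's centre. Both times I pushed the pedal to its stop, and the wrist picture showed the die down.
- **Boxing:** both fobs lay flat on the compartment floor, about 76 mm apart, when last seen before closing.
- **Last checks:**
  - The cover had slid 135 mm and stopped against its end, with no gap in the pictures.
  - The pedal was up and the head open.
  - Tape, tin and both look-alikes had not moved, and nothing touched the robot.
  - The clock was about 37 s at hand-in.
- **Possible concern:** the second pedal push reached 42 N upward on the closed fingertips at the stop. That is above the 40 N figure for the arm and gripper body, though only the fingertips were in contact.
- **Not checked:** I didn't look for a stamp mark on the fobs. The cover's closed position from the handle detection differed from the measured one by about 4 mm in one direction, which is within its usual error.

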